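Fit the clip-on pocket to the drying rack

ROBOT

A 6-joint arm with a two-finger parallel gripper is mounted at the origin on the work surface. World frame = base frame: x ahead of the robot, y to its left, z up, the work surface at z = 0. Lengths are in mm, angles in rad, forces in N, time in s.
With the tool pointing down it reaches from about 350 to 775 mm from the base axis. Payload 7.3 kg.
Tool frame: the origin (TCP) lies midway between the tips of the shut fingers; the grasp point (between the pads) lies 19 mm behind it; z points along the fingers, y is the direction in which the jaws open and shut (so a half turn about z gives the same grasp; the last joint's range is limited). The gripper opens to 92 mm and grips with 3 to 60 N. Pads are 19 mm wide; open, the fingers measure 130 mm over their backs; the gripper's body (75 mm by 190 mm) begins 47 mm behind the grasp point.
Start: joints at [-1.374, 0.342, 1.524, -0, 1.275, -0.146], TCP at [176.489, -494.469, 189.541] pointing down, gripper open.
Joint ranges: [-2.53, 2.53], [-0.77, 2.02], [0.04, 2.7], [-1, 4.14], [0.28, 2.66], [-3.11, 3.11]. Speed limits (rad/s): [2.57, 2.57, 3.14, 3.14, 3.14, 3.14].

INTERFACE

Orientations are given as a rotation vector (axis times angle).
In Python, from workcell import observe, grab_frame, job_done, masks_of gives the robot as it stands.
- The arm moves only by the tool servo_tool, never from a script. Its argument "moves" is a list of rows, each an object of numbers: "x", "y", "z": the shift along the world's x, y, z in mm; "turn": the turn about the world's z in rad; "grip": the finger opening in mm, from 0 to 91.8. A call has 1 to 8 rows; each row shifts and turns the pose as measured when the row begins; what a row does not reach is not made up. A row lasts 1/12 s, in which the tool goes at most 41.7 mm and 7.16 degrees, less where a joint would pass 70% of its speed; a pose out of reach is approached as far as the arm can. A call with a gripper value outside its range is refused whole. The fingers move at their own pace and stop on an object; "squeeze" is the grip in N (left out, the last holds). Time passes only in rows, so rows that do not move let the fingers close. It gives the time, the measured TCP pose, the force and the opening at its end, in the units of the state.
- observe(): the state, without advancing time (a new reading comes with each control period).
- grab_frame(name): name is "side" or "top" or "wrist"; returns a dict with "image" (480x640x3 uint8, red, green, blue), "vertical_fov" (degrees; the focal length in pixels is half the picture's height over the tangent of half this angle, whatever the lens; pixels are square), "cx", "cy" (the principal point, pixels), "extrinsics" (4x4, takes a point from world to camera coordinates). Camera axes: x right, y up, looking along -z (the intrinsics and any distortion apply to the point x, -y, -z); pixel columns grow to the right and rows downward; lengths in mm; the calibration is good to about 2 mm. A picture is of the moment at which its call begins. There is no depth.
- job_done(): hands the job in, once; it reports no verdict.
Trained networks look in the newest picture that a camera, given by its name, has taken for a name from the list of things; names that differ only in an ending like _2 or _b are one class to them, and where a whole thing is asked for, a point or a joint stands for the part that bears it (a point fixed in the world has none). Each returns a list of dicts, best first, with "score" (0 to 1); they miss things now and then, are a little off and sometimes report something else, mostly with a low value. They report only what shows in the picture. A call takes as long as a camera call. They do not tell look-alikes from the thing itself.
- masks_of(camera, label): "pixels" (480x640 bool, what is visible of it) and "point" ([row, column] in pixels, amid what is visible of it).
The state is a dict: "time": time; "q": joint angles; "joint_vel": joint speeds; "joint_torque": joint torques, N m; "tool_pos": TCP position; "tool_rot": TCP orientation; "ft_force": force on the tool from outside, world axes, zero at the start; "wrist_torque": the same for the moment, N m; "opening": opening from 0.0 (shut) to 1.0 (fully open).
Only numpy, scipy, OpenCV 4.12 (cv2) and the standard library are available. Lean on these libraries where they do the work, as an engineer would, in place of code of your own. Each camera call takes 0.05 s, during which the arm holds its last target. There are 200 camera calls.

TASK

Fit the clip-on pocket to the sloping drying rack: pull out the one peg that stands in its place, straight along its length against its snap, and stand it foot down in the tub with the spare pegs. Then hook the pocket's top lip behind the upper edge of the steel rail, in the middle, with its foot still raised, and swing the foot down until the catch snaps over it. Let go and leave the other things on the bench where they are.

Things in the scene. Friction and masses are not known exactly. Their poses are not given: they have to be found in the camera images.
- panel: Sloping grey board of the drying rack, 300 mm wide (y), 270 mm long, fixed, at 40 degrees to the bench, facing the robot's right. x up the slope, y across it, z square out of its face (z = 0). Clipped home, the pocket's frame coincides with this one. Six other fitted pegs (two under glass tubes), 114 mm tall, stay: at least 120 mm to the side, or 60 mm to the side at the top row (x = 125 mm).
- rail_edge (a point): Middle of the upper edge of the steel rail on the board, at panel x = 51, y = 0, z = 13.5 mm; axes as the panel's. The rail is a strip 104 mm long across the slope, 14 mm wide, 3 mm thick; behind it is a 12 mm gap to the board (z = 0 to 12), closed only by a block at each end (inner faces at y = +-42 mm).
- catch_nose (a point): Nose of the sprung steel foot catch, at panel x = -59, y = 0, z = 9 mm; 44 mm wide. The hook's underside lies at z = 7 mm, room for the foot tongue; above it a slanted lead-in runs up to z = 20 mm at x = -66 mm.
- catch (a joint): Travel of the foot catch in m, 0 at rest. The foot tongue coming down pushes it down the slope by about 5 mm (8 to 14 N square to the board), then it springs back to 0 over the tongue.
- peg: The peg to pull, white plastic, 139 mm long, shaft 14 mm thick. Origin at the underside of its 26 mm flange (6 mm thick), on the board's face at panel x = -10, y = 0 while seated; z along the peg to its free tip (z = 114 mm). A 25 mm shank sits in the socket; spring balls hold it: 8 to 12 N straight along the peg frees it within 6 mm, clear after 25 mm. It leans 40 degrees to the right.
- peg_foot (a point): Lower end of the peg's shank, at z = -25 mm of the peg.
- pocket: Clip-on pocket, white plastic, 0.16 kg, lying on its back; 118 long (x -63 to 55), 60 wide (y), 55 mm high (z). Origin: middle of its back plane; x to the hooked top, z out to the front. Grip it across its 60 mm width: side walls x -55 to 55, z 17 to 55 mm. It starts with x towards the robot's left (+y) within 0.5 rad.
- pocket_lip (a point): Middle of the pocket's top lip, at pocket x = 47, z = 2.5 mm. The lip is 56 mm wide and 5 mm thick (z 0 to 5); it hangs from the top wall (x 51 to 55, z 0 to 20 mm) and points to the foot, tip at x = 43 mm. It goes between rail and board, the top wall resting on the rail's upper edge.
- pocket_foot (a point): Middle of the pocket's foot tongue, at pocket x = -59, z = 3 mm; 36 mm wide, 6 mm thick (z 0 to 6), end at x = -63 mm. The catch snaps over it.
- tub: Open square tub of white plastic, fixed, 100 x 100 mm, 90 mm high, walls and floor 4 mm; origin at the centre of its underside, z up. Two spare pegs stand fixed in its +x half, tips up to 150 mm above the bench; the -x half (x -46 to 0 mm) is free.
- beaker: Glass beaker, 70 mm wide, 95 mm high, origin under its centre; a bystander.
- reagent: Glass reagent bottle with a screw cap, 76 mm wide, 150 mm high, origin under its centre; a bystander.
- flask: Conical flask, 84 mm wide, 135 mm high, origin under its centre; a bystander.
- washbottle: Wash bottle, 60 mm wide, 185 mm high with its spout, origin under its centre; a bystander.
- stopper: Rubber stopper, 42 mm wide, 30 mm high, origin under its centre; a bystander.
- brush: Brush, 200 mm long, lying on the bench to the right; a bystander.
Things that resemble listed ones, but are neither listed nor needed, are in the scene too. Of the things that look like the peg, the smallest one is meant.

How it is judged (in metres and radians):
On the way, in this order (a step that is already met when the one before it is completed fails the run):
1. the peg is out of its socket (distance between peg_foot and panel above 0.06 m), for 0.1 s.
2. the peg stands in the tub, foot on the floor (z of peg_foot in the frame of tub between -0.005 and 0.025 m and x of peg_foot in the frame of tub between -0.05 and 0.05 m and y of peg_foot in the frame of tub between -0.05 and 0.05 m and contact force between peg and the fingers below 0.1 N), for 0.2 s.
3. the pocket's lip is behind the rail while its foot is still raised (x of pocket_lip in the frame of panel between 0.042 and 0.052 m and z of pocket_lip in the frame of panel below 0.012 m and z of pocket_foot in the frame of panel above 0.018 m), for 0.05 s.
4. the catch has snapped over the pocket's foot (z of pocket_foot in the frame of panel below 0.007 m and value of joint catch below 0.0015 m and z of pocket_lip in the frame of panel below 0.009 m), for 0.1 s.
At the end, for the whole second after the job is handed in: The lip is 3 mm or more behind the rail, within 15 mm of the middle and 0.1 rad of square; the foot tongue lies within 4 mm of the board, the catch sprung back to within 1.5 mm over it. The peg stands foot down in the tub, foot at most 25 mm up, lean under 0.7 rad. Both at rest (all of step 4 and x of pocket_lip in the frame of panel between 0.042 and 0.052 m and z of pocket_lip in the frame of panel above -0.002 m and y of pocket in the frame of panel between -0.015 and 0.015 m and angle between the x axis of pocket and the x axis of panel, either way round below 0.1 rad and linear speed of each of pocket, peg below 0.02 m/s and z of peg_foot in the frame of tub between -0.005 and 0.025 m and x of peg_foot in the frame of tub between -0.05 and 0.05 m and y of peg_foot in the frame of tub between -0.05 and 0.05 m and angle between peg's own z axis and vertical below 0.7 rad); the robot touches nothing.
It fails at once if a bystander is moved by more than 40 mm (distance of any of beaker, reagent, flask, washbottle, stopper, brush from where it was at the start of the episode above 0.04 m).
It also fails if it takes over 70 s, if anything falls off the work surface, if the arm or the gripper's body presses on something with over 40 N, if the wrist force passes 120 N, or if a joint passes its speed limit or range.

## Working session

There is one attempt and no reset: what is moved stays moved. The work goes in short steps, Python scripts to look and compute and a tool call to move; the robot and the scene stay as the last step left them, time stands still between calls to the robot, and variables do not carry over. Pictures are saved under pics/ and viewed, about 8 in all and at most 12, crops included, and the job is handed in when it is done.

Besides the shell and the picture viewer there is one more tool, called after "Call:" by a JSON object that holds its "fn" and its "kwargs", one argument or row to a line. servo_tool: Moves the arm, as the interface text tells. Its arguments: {"type":"object","properties":{"moves":{"type":"array","items":{"type":"object","properties":{"x":{"type":"number"},"y":{"type":"number"},"z":{"type":"number"},"turn":{"type":"number"},"grip":{"type":"number"}}}},"squeeze":{"type":"number"}},"required":["moves"]}

```bash
mkdir -p pics
cat > h.py <<'E'
import numpy as np, cv2
from scipy.optimize import least_squares
from workcell import observe, grab_frame, job_done, masks_of
def cam(f):
    h=f["image"].shape[0]; fo=h/2/np.tan(np.radians(f["vertical_fov"])/2)
    return fo,f["cx"],f["cy"],np.array(f["extrinsics"])
def proj(c,P):
    fo,cx,cy,E=c; p=np.atleast_2d(P)@E[:3,:3].T+E[:3,3]
    return np.c_[cx+fo*p[:,0]/-p[:,2], cy-fo*p[:,1]/-p[:,2]]
def ray(c,u,v):
    fo,cx,cy,E=c; d=np.array([(u-cx)/fo,-(v-cy)/fo,-1]); R=E[:3,:3]
    return -R.T@E[:3,3], R.T@d
def atz(c,u,v,z):
    o,d=ray(c,u,v); return o+d*(z-o[2])/d[2]
def tri(cs,uvs):
    A=np.zeros((3,3));b=np.zeros(3)
    for c,(u,v) in zip(cs,uvs):
        o,d=ray(c,u,v); d/=np.linalg.norm(d); M=np.eye(3)-np.outer(d,d); A+=M;b+=M@o
    return np.linalg.solve(A,b)
def save(f,n): cv2.imwrite("pics/"+n,f["image"][:,:,::-1])
E
python3 - <<'E'
from h import *
o=observe(); print({k:np.round(v,3).tolist() for k,v in o.items()})
for n in ("side","top"):
    f=grab_frame(n); save(f,n+"0.png"); c=cam(f); print(n,{k:v for k,v in f.items() if k not in("image","extrinsics")},np.round(c[3],3).tolist())
    for l in "panel peg pocket tub catch rail_edge catch_nose beaker reagent flask washbottle stopper brush".split():
        try:
            for m in masks_of(n,l):
                ys,xs=np.nonzero(m["pixels"]); print(n,l,round(m["score"],2),"rc",np.round(m["point"]),"box",xs.min(),ys.min(),xs.max(),ys.max())
        except Exception as e: print(l,e)
E
```

```text
{'time': 0.0, 'q': [-1.374, 0.343, 1.525, -0.0, 1.275, -0.146], 'joint_vel': [-0.001, -0.0, -0.0, 0.001, 0.0, -0.001], 'joint_torque': [-0.0, -43.124, -24.422, 0.071, 0.056, -0.0], 'tool_pos': [176.388, -493.968, 188.834], 'tool_rot': [-3.094, -0.536, 0.0], 'ft_force': [-0.344, 0.711, -0.393], 'wrist_torque': [0.011, 0.004, 0.054], 'opening': 1.001}
side {'vertical_fov': 57.71555297928269, 'cx': 321.5912564303957, 'cy': 243.68599735899141} [[0.914, -0.406, 0.024, -412.848], [0.231, 0.566, 0.791, -188.423], [-0.334, -0.717, 0.611, -1141.722], [0.0, 0.0, 0.0, 1.0]]
side panel 0.72 rc [217. 361.] box 281 156 403 285
side peg 0.57 rc [393. 268.] box 254 350 315 403
side peg 0.48 rc [220. 359.] box 350 216 366 228
side pocket 0.64 rc [200. 273.] box 271 195 282 208
side pocket 0.16 rc [169. 331.] box 326 158 339 183
side tub 0.85 rc [324. 394.] box 363 284 422 357
side tub 0.41 rc [168. 329.] box 327 158 340 182
side tub 0.31 rc [299. 424.] box 420 291 434 306
side catch 0.54 rc [224. 355.] box 350 215 367 229
side catch 0.17 rc [307. 460.] box 440 276 475 332
side rail_edge 0.97 rc [219.
[... 990 characters left out ...]
 [195. 310.] box 294 182 328 203
top tub 0.6 rc [214. 427.] box 403 191 451 242
top catch 0.67 rc [201. 316.] box 315 192 324 208
top rail_edge 0.73 rc [199. 285.] box 231 122 347 266
top rail_edge 0.6 rc [143. 196.] box 179 126 211 162
top catch_nose 0.97 rc [201. 284.] box 231 123 349 266
top beaker 0.7 rc [144. 198.] box 180 126 211 161
top beaker 0.39 rc [162. 492.] box 471 139 527 179
top reagent 0.82 rc [150. 430.] box 415 128 450 168
top flask 0.7 rc [157. 151.] box 134 137 172 178
top flask 0.56 rc [160. 489.] box 471 140 526 179
top washbottle 0.86 rc [160. 492.] box 471 140 526 179
top stopper 0.53 rc [161. 400.] box 390 154 406 171
top brush 0.82 rc [228. 480.] box 470 199 488 276
```

Run:
```python
import cv2
t=cv2.imread("pics/top0.png"); cv2.imwrite("pics/topc.png",cv2.resize(t[110:380,120:540],(800,514),interpolation=cv2.INTER_CUBIC))
s=cv2.imread("pics/side0.png"); cv2.imwrite("pics/sidec.png",cv2.resize(s[140:410,240:530],(644,600),interpolation=cv2.INTER_CUBIC))
```

```text
(no output)
```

View pics/topc.png

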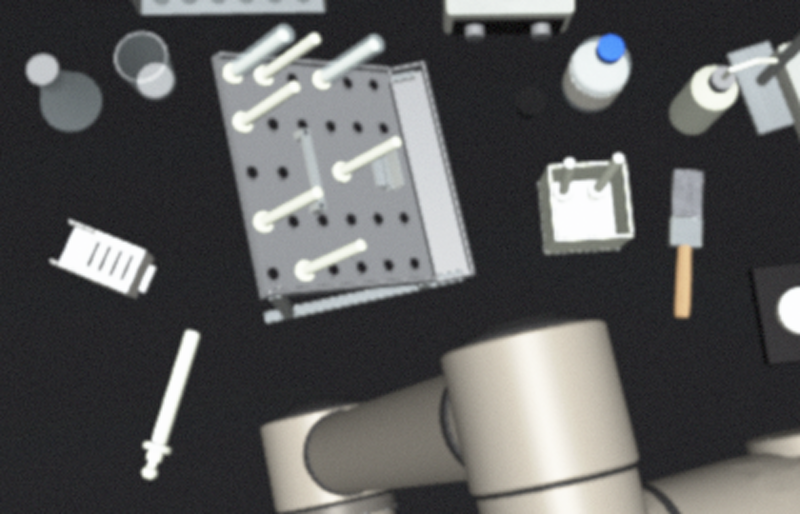

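View pics/sidec.png

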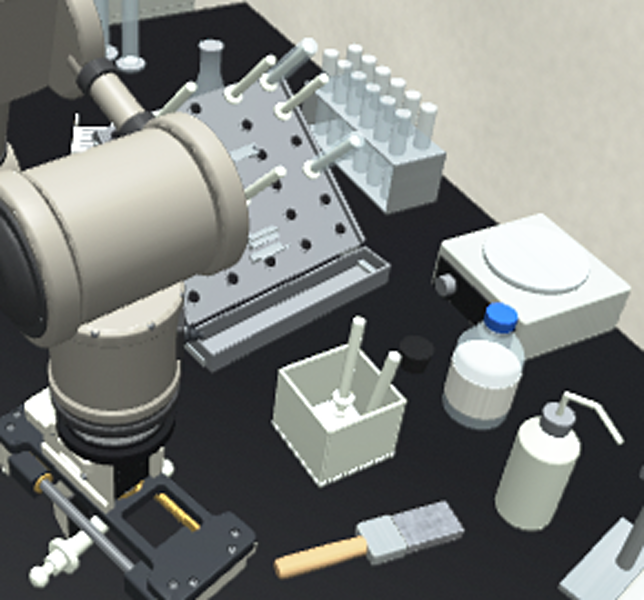

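```bash
cat > fit.py <<'E'
from h import *
def Rp(yaw,t=np.radians(40)):
    u=np.array([np.cos(yaw),np.sin(yaw),0]);k=np.array([0,0,1.])
    x=u*np.cos(t)+k*np.sin(t); z=-u*np.sin(t)+k*np.cos(t)
    return np.c_[x,np.cross(z,x),z]
def fit(obs,p0,tilt=False):
    def r(p):
        R=Rp(p[3],np.radians(40)); return np.concatenate([(proj(c,R@np.array(X)+p[:3])[0]-uv) for c,X,uv in obs])
    s=least_squares(r,p0,loss="soft_l1"); return s.x,r(s.x).reshape(-1,2)
E
python3 - <<'E'
from fit import *
ct=cam(grab_frame("top"));cs=cam(grab_frame("side"))
T=lambda u,v:(120+u*.525,110+v*.5253); S=lambda u,v:(240+u/2.2207,140+v/2.222)
obs=[(ct,(-10,0,6),T(343,171)),(ct,(51,0,13.5),T(307,170)),(ct,(-62,0,12),T(383,166)),(ct,(135,150,0),T(262,295)),(ct,(135,-150,0),T(215,55)),(ct,(-10,0,114),T(399,142)),
(ct,(-135,-150,0),T(392,68)),(ct,(-135,150,0),T(435,280)),
(cs,(-10,0,114),S(281,173)),(cs,(-62,0,12),S(267,243)),(cs,(-135,-150,0),S(362,240)),(cs,(-135,150,0),S(188,328)),(cs,(135,-150,0),S(272,75))]
p,r=fit(obs,[600,50,100,1.7]); print(p.round(3));print(r.round(1).tolist())
# tub: rim corners, pocket, etc
for n,uv,z in [("tub tl",(546,166),90),("tub tr",(627,160),90),("tub br",(632,238),90),("tub bl",(545,243),90),("pocket foot",(150,278),3),("pocket lip l",(70,222),10),("lip r",(54,261),10)]:
    print(n,atz(ct,*T(*uv),z).round(0))
E
```

```text
[541.164  34.361 115.706   1.779]
[[-0.3, -0.2], [0.2, -0.7], [-3.5, 1.7], [4.1, 0.2], [2.5, -0.4], [-1.1, -0.8], [-2.6, 0.1], [1.1, 0.1], [-0.6, -0.3], [-3.4, -4.0], [0.3, 2.9], [-0.3, 1.7], [1.8, -0.5]]
tub tl [ 553. -237.   90.]
tub tr [ 559. -341.   90.]
tub br [ 457. -342.   90.]
tub bl [ 452. -232.   90.]
pocket foot [427. 287.   3.]
pocket lip l [504. 396.  10.]
lip r [451. 415.  10.]
```

Call:
{"fn": "servo_tool", "kwargs": {
  "moves": [
    {"z": 40},
    {"z": 40},
    {"z": 40,"turn": 0.1},
    {"z": 20,"x": 20,"y": 20,"turn": 0.12},
    {"x": 27,"y": 30,"turn": 0.12},
    {"x": 27,"y": 30,"turn": 0.12},
    {"x": 27,"y": 30,"turn": 0.12},
    {"x": 27,"y": 30,"turn": 0.12}
  ]
}}

```text
invalid input at $.moves[0]: expected keys x, y, z, turn, grip
```

Call:
{"fn": "servo_tool", "kwargs": {
  "moves": [
    {"x": 27,"y": 30,"turn": 0.12},
    {"x": 27,"y": 30,"turn": 0.12},
    {"x": 27,"y": 30,"turn": 0.12},
    {"x": 27,"y": 30,"turn": 0.12},
    {"x": 27,"y": 30,"turn": 0.12},
    {"x": 27,"y": 30,"turn": 0.12},
    {"x": 27,"y": 30,"turn": 0.12},
    {"x": 27,"y": 30}
  ]
}}

```text
invalid input at $.moves[0]: expected keys x, y, z, turn, grip
```

Run:
```python
from fit import *
o=observe();print(o["tool_pos"],o["tool_rot"],o["q"])
f=grab_frame("wrist");save(f,"w1.png");c=cam(f);print(f["vertical_fov"],f["cx"],f["cy"],c[3].round(3).tolist())
for l in "peg catch panel".split():
    for m in masks_of("wrist",l):
        ys,xs=np.nonzero(m["pixels"]); print(l,round(m["score"],2),"rc",np.round(m["point"]),"box",xs.min(),ys.min(),xs.max(),ys.max())
p=[541.164,34.361,115.706,1.779];R=Rp(p[3])
for n,X in [("pegbase",(-10,0,0)),("tip",(-10,0,114)),("rail",(51,0,13.5)),("catch",(-59,0,9))]: print(n,proj(c,R@np.array(X)+p[:3]).round(0))
```

```text
[ 176.46714619 -494.47327192  189.53895076] [ 3.09550241e+00  5.35768722e-01 -1.92017463e-05] [-1.37403406e+00  3.42012294e-01  1.52408619e+00 -1.45516156e-05
  1.27542748e+00 -1.45997203e-01]
61.27713335325943 319.51967463383204 235.5077073072522 [[0.336, -0.942, 0.0, -525.109], [0.911, 0.324, -0.256, 32.716], [0.241, 0.086, 0.967, -389.041], [0.0, 0.0, 0.0, 1.0]]
peg 0.83 rc [ 95. 133.] box 103 0 165 188
pegbase [[ -672. -1132.]]
tip [[-1427. -2578.]]
rail [[-1305. -1767.]]
catch [[-430. -937.]]
```

View pics/w1.png

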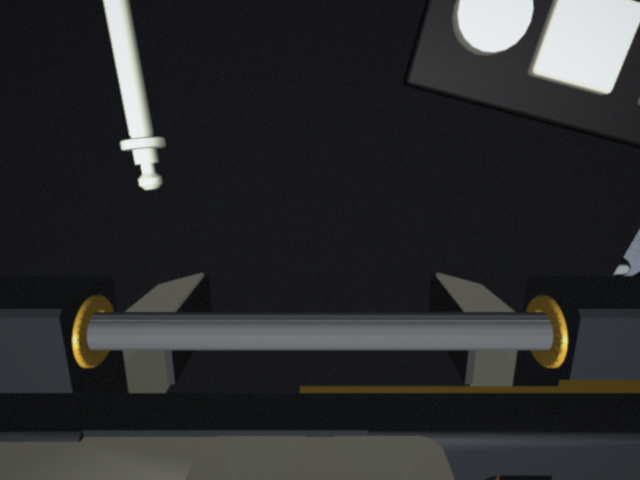

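Call:
{"fn": "servo_tool", "kwargs": {
  "moves": [
    {"x": 0,"y": 0,"z": 40,"turn": 0,"grip": 91},
    {"x": 0,"y": 0,"z": 40,"turn": 0,"grip": 91},
    {"x": 0,"y": 0,"z": 40,"turn": 0.1,"grip": 91},
    {"x": 20,"y": 20,"z": 20,"turn": 0.12,"grip": 91},
    {"x": 28,"y": 27,"z": 0,"turn": 0.12,"grip": 91},
    {"x": 28,"y": 27,"z": 0,"turn": 0.12,"grip": 91},
    {"x": 28,"y": 27,"z": 0,"turn": 0.12,"grip": 91},
    {"x": 28,"y": 27,"z": 0,"turn": 0.12,"grip": 91}
  ]
}}

```text
time: 2.37
tool_pos: [306.8, -363.8, 334.1]
tool_rot: [-2.712, -1.585, 0.012]
ft_force: [0.3, -1.0, 0.0]
opening: 0.991
```

Call:
{"fn": "servo_tool", "kwargs": {
  "moves": [
    {"x": 28,"y": 28,"z": 0,"turn": 0.12,"grip": 91},
    {"x": 28,"y": 28,"z": 0,"turn": 0.12,"grip": 91},
    {"x": 28,"y": 28,"z": 0,"turn": 0.12,"grip": 91},
    {"x": 28,"y": 28,"z": 0,"turn": 0.12,"grip": 91},
    {"x": 28,"y": 28,"z": 0,"turn": 0.12,"grip": 91},
    {"x": 28,"y": 28,"z": 0,"turn": 0.12,"grip": 91},
    {"x": 28,"y": 28,"z": 0,"turn": 0.12,"grip": 91},
    {"x": 28,"y": 28,"z": 0,"turn": 0,"grip": 91}
  ]
}}

```text
time: 3.03
tool_pos: [539.2, -126.2, 336.1]
tool_rot: [1.771, 2.586, -0.009]
ft_force: [0.7, -0.7, 0.7]
opening: 0.995
```

```bash
cat > w.py <<'E'
import sys
from fit import *
o=observe();print(o["time"],o["tool_pos"].round(1),o["tool_rot"].round(3),o["q"].round(2))
f=grab_frame("wrist");save(f,sys.argv[1]);c=cam(f);print(c[3].round(3).tolist())
for l in sys.argv[2:]:
    for m in masks_of("wrist",l):
        ys,xs=np.nonzero(m["pixels"]); print(l,round(m["score"],2),"rc",np.round(m["point"]),"box",xs.min(),ys.min(),xs.max(),ys.max())
p=[541.164,34.361,115.706,1.779];R=Rp(p[3])
for n,X in [("pegbase",(-10,0,0)),("tip",(-10,0,114)),("rail",(51,0,13.5)),("catch",(-59,0,9))]: print(n,proj(c,R@np.array(X)+p[:3]).round(0))
E
python3 w.py w2.png peg catch panel
```

```text
3.0333 [ 539.2 -126.2  336.1] [ 1.771  2.586 -0.009] [-0.36  0.33  1.14 -0.01  1.66 -0.73]
[[0.932, 0.361, 0.0, -456.277], [-0.348, 0.899, -0.266, 374.162], [-0.096, 0.248, 0.964, -447.032], [0.0, 0.0, 0.0, 1.0]]
peg 0.85 rc [ 79. 378.] box 367 35 394 131
peg 0.82 rc [223.  58.] box 0 209 128 241
catch 0.9 rc [104. 358.] box 346 92 388 113
panel 0.98 rc [ 69. 409.] box 220 0 620 166
pegbase [[382.  47.]]
tip [[380. 126.]]
rail [[400. -14.]]
catch [[370.  96.]]
```

View pics/w2.png

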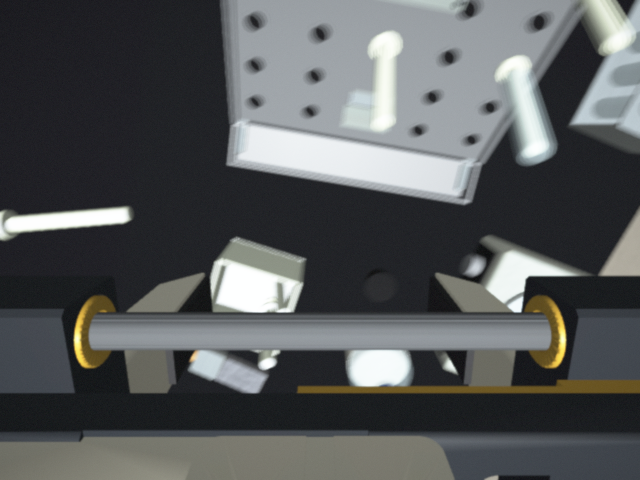

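Call:
{"fn": "servo_tool", "kwargs": {
  "moves": [
    {"x": 0,"y": 35,"z": 0,"turn": -0.08,"grip": 91},
    {"x": 0,"y": 35,"z": 5,"turn": -0.08,"grip": 91},
    {"x": 0,"y": 10,"z": 0,"turn": 0,"grip": 91},
    {"x": 0,"y": 0,"z": 0,"turn": 0,"grip": 91},
    {"x": 0,"y": 0,"z": 0,"turn": 0,"grip": 91}
  ]
}}

```text
time: 3.65
tool_pos: [535.3, -52.0, 340.7]
tool_rot: [1.998, 2.417, -0.016]
ft_force: [0.0, 0.2, -0.1]
opening: 0.991
```

```bash
python3 w.py w3.png peg catch; python3 -c "
import cv2
s=cv2.imread('pics/w3.png'); cv2.imwrite('pics/w3c.png',cv2.resize(s[0:270,200:560],(800,600),interpolation=cv2.INTER_CUBIC))"
```

```text
3.65 [535.3 -52.  340.7] [ 1.998  2.417 -0.016] [-0.23  0.3   1.17 -0.01  1.66 -0.42]
[[0.982, 0.187, -0.003, -514.067], [-0.181, 0.946, -0.267, 221.138], [-0.048, 0.263, 0.964, -495.398], [0.0, 0.0, 0.0, 1.0]]
peg 0.67 rc [154. 343.] box 329 109 355 211
peg 0.65 rc [303. 129.] box 118 293 140 308
catch 0.65 rc [169. 332.] box 322 159 360 174
pegbase [[343. 118.]]
tip [[349. 206.]]
rail [[346.  71.]]
catch [[342. 159.]]
```

View pics/w3c.png

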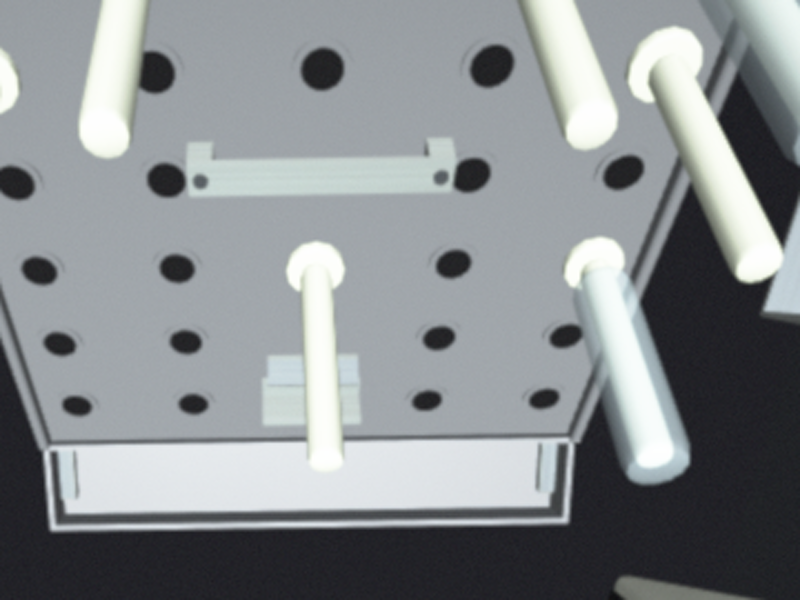

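```bash
cat > panel.py <<'E'
from fit import *
import json
c=cam(grab_frame("wrist"))
U=lambda u,v:(200+(u+.5)*.45-.5,(v+.5)*.45-.5)
H=[((-10,60,0),(177,268)),((-10,-60,0),(453,264)),((-10,120,0),(40,270)),((-55,60,0),(186,342)),((-55,-60,0),(438,338)),((-55,120,0),(60,343)),((-55,-120,0),(566,336)),((-100,60,0),(193,404)),((-100,-60,0),(427,400)),((-100,120,0),(77,405)),((-100,-120,0),(543,398)),((35,60,0),(166,180)),((35,-60,0),(472,175)),((80,0,0),(323,69)),((80,-60,0),(492,66)),
((51,42,15),(213,159)),((51,-42,15),(430,155)),((37,52,15),(188,197)),((37,-52,15),(456,193)),((-10,0,6),(315,262)),((-10,0,114),(327,458))]
obs=[(c,X,U(*uv)) for X,uv in H]
p,r=fit(obs,[541,34,116,1.78]);print(p.round(3).tolist());print(r.round(1).tolist())
R=Rp(p[3]);print(R.round(4).tolist())
for n,X in [("base",(-10,0,0)),("tip",(-10,0,114)),("mid",(-10,0,85)),("rail",(51,0,13.5)),("catch",(-59,0,9))]: print(n,(R@np.array(X)+p[:3]).round(1))
json.dump(p.tolist(),open("p.json","w"))
o=observe();from scipy.spatial.transform import Rotation as Ro
print(o["tool_pos"],Ro.from_rotvec(o["tool_rot"]).as_matrix().round(3).tolist())
E
python3 panel.py
```

```text
[539.486, 32.07, 129.937, 1.772]
[[0.7, -0.5], [-0.4, -0.5], [1.0, -0.5], [0.6, 0.0], [-0.3, 0.2], [1.2, 0.3], [-1.5, 0.3], [0.7, 0.6], [-1.0, 1.0], [1.2, 0.8], [-1.2, 1.2], [0.9, -1.7], [-1.0, -1.5], [0.1, -3.1], [-0.1, -3.0], [-1.6, 1.4], [2.0, 1.6], [-0.9, -0.9], [-0.3, -1.0], [0.3, 5.4], [-0.1, 5.5]]
[[-0.153, -0.9799, 0.1283], [0.7506, -0.1997, -0.6298], [0.6428, 0.0, 0.766]]
base [541.   24.6 123.5]
tip [555.6 -47.2 210.8]
mid [551.9 -29.  188.6]
rail [533.4  61.8 173.1]
catch [549.7 -17.9  98.9]
[535.54589625 -52.45218155 340.17736117] [[-0.186, 0.983, -0.002], [0.982, 0.186, -0.011], [-0.01, -0.004, -1.0]]
```

```bash
cat >> panel.py <<'E'
print("---- free hole grid")
Hn=np.array([h[0] for h in H],float);hole=np.arange(len(H))<15;uv=np.array([U(*h[1]) for h in H])
def r2(q):
    X=Hn.copy(); X[hole,0]=-10+q[4]+(X[hole,0]+10)*q[5]; X[hole,1]*=q[6]
    X[hole,2]=q[7] if len(q)>7 else 0
    return ((proj(c,X@Rp(q[3]).T+q[:3])-uv)).ravel()
s=least_squares(r2,[539,32,125,1.772,0,1,1],loss="soft_l1");q=s.x
print(q.round(3).tolist());print(r2(q).reshape(-1,2).round(1).tolist())
R=Rp(q[3])
for n,X in [("base",(-10,0,0)),("tip",(-10,0,114)),("mid",(-10,0,85)),("rail",(51,0,13.5)),("catch",(-59,0,9))]: print(n,(R@np.array(X)+q[:3]).round(1))
E
python3 panel.py | sed -n '/----/,$p'
```

```text
---- free hole grid
[539.684, 34.406, 118.98, 1.772, -3.173, 1.008, 1.041]
[[0.1, 0.0], [0.1, -0.1], [-0.2, 0.1], [-0.1, -0.2], [0.4, -0.1], [-0.1, 0.2], [-0.2, -0.1], [0.1, -0.2], [-0.2, 0.1], [-0.0, 0.1], [0.2, 0.2], [0.3, -0.1], [-0.6, -0.0], [-0.1, -0.0], [0.0, 0.0], [-0.2, 0.3], [0.5, 0.5], [0.8, -2.4], [-2.0, -2.5], [0.4, 3.2], [-0.1, 0.3]]
base [541.2  26.9 112.6]
tip [555.9 -44.9 199.9]
mid [552.2 -26.6 177.7]
rail [533.6  64.2 162.1]
catch [549.9 -15.5  88. ]
```

Call:
{"fn": "servo_tool", "kwargs": {
  "moves": [
    {"x": 9,"y": 10,"z": -20,"turn": 0.014,"grip": 60},
    {"x": 9,"y": 9,"z": -35,"turn": 0,"grip": 60},
    {"x": 0,"y": 0,"z": -35,"turn": 0,"grip": 60},
    {"x": 0,"y": 0,"z": -25,"turn": 0,"grip": 60},
    {"x": 0,"y": 0,"z": 0,"turn": 0,"grip": 60},
    {"x": 0,"y": 0,"z": 0,"turn": 0,"grip": 60}
  ]
}}

```text
time: 4.4
tool_pos: [554.6, -37.8, 222.6]
tool_rot: [1.986, 2.421, -0.013]
ft_force: [-0.5, 0.4, 0.6]
opening: 0.658
```

```bash
python3 w.py w4.png peg catch
python3 - <<'E'
from fit import *
f=grab_frame("wrist");c=cam(f)
q=[539.8,34.4,118,1.772];R=Rp(q[3])
for X in [(-10,0,6),(-10,0,114),(51,0,15),(37,0,15)]: print(X,proj(c,R@np.array(X)+q[:3]).round(1))
for m in masks_of("wrist","peg")[:1]:
    P=m["pixels"]
    for r in range(0,480,20):
        x=np.nonzero(P[r])[0]
        if len(x): print(r,x.min(),x.max())
fs=grab_frame("side"); cv2.imwrite("pics/s4.png",np.vstack([f["image"][:,:,::-1][0:300],cv2.resize(fs["image"][140:290,240:560],(640,300))[:,:,::-1]]))
E
```

```text
4.4 [554.6 -37.8 222.6] [ 1.986  2.421 -0.013] [-0.2   0.37  1.38 -0.01  1.38 -0.39]
[[0.981, 0.195, 0.001, -535.802], [-0.187, 0.945, -0.27, 183.342], [-0.054, 0.264, 0.963, -380.965], [0.0, 0.0, 0.0, 1.0]]
peg 0.95 rc [188. 318.] box 302 117 337 272
catch 0.66 rc [195. 331.] box 293 184 346 206
catch 0.41 rc [ 99. 333.] box 0 0 639 275
pegbase [[322. 130.]]
tip [[325. 264.]]
rail [[322.  65.]]
catch [[322. 184.]]
(-10, 0, 6) [[318.4 134.6]]
(-10, 0, 114) [[319.3 263.7]]
(51, 0, 15) [[318.1  65.3]]
(37, 0, 15) [[318.2  86. ]]
120 307 327
140 301 333
160 308 327
180 307 328
200 307 328
220 307 329
240 307 329
260 306 330
```

View pics/s4.png

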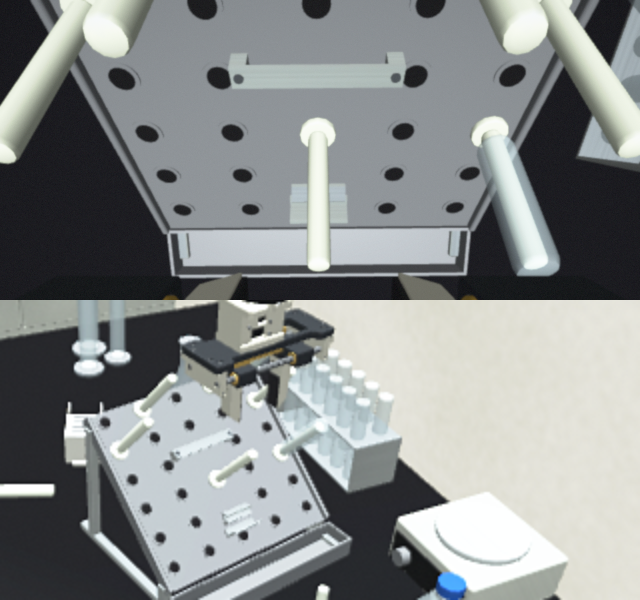

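Call:
{"fn": "servo_tool", "kwargs": {
  "moves": [
    {"x": -1,"y": 3,"z": -25,"turn": 0,"grip": 60},
    {"x": 0,"y": 2,"z": -25,"turn": 0,"grip": 60},
    {"x": 0,"y": 0,"z": -8,"turn": 0,"grip": 50},
    {"x": 0,"y": 0,"z": 0,"turn": 0,"grip": 20},
    {"x": 0,"y": 0,"z": 0,"turn": 0,"grip": 0},
    {"x": 0,"y": 0,"z": 0,"turn": 0,"grip": 0},
    {"x": 0,"y": 0,"z": 0,"turn": 0,"grip": 0},
    {"x": 0,"y": 0,"z": 0,"turn": 0,"grip": 0}
  ],
  "squeeze": 40
}}

```text
time: 5.37
tool_pos: [559.7, -33.7, 174.9]
tool_rot: [1.974, 2.406, 0.003]
ft_force: [0.3, -0.1, 0.3]
opening: 0.265
```

Call:
{"fn": "servo_tool", "kwargs": {
  "moves": [
    {"x": 0,"y": 0,"z": 0,"turn": 0,"grip": 0},
    {"x": 0,"y": 0,"z": 0,"turn": 0,"grip": 0}
  ]
}}

```text
time: 5.53
tool_pos: [560.5, -34.0, 176.5]
tool_rot: [1.972, 2.404, 0.005]
ft_force: [-0.3, -0.5, -0.3]
opening: 0.123
```

Call:
{"fn": "servo_tool", "kwargs": {
  "moves": [
    {"x": 0,"y": 0,"z": 0,"turn": 0,"grip": 0},
    {"x": 0,"y": 0,"z": 0,"turn": 0,"grip": 0}
  ]
}}

```text
time: 5.7
tool_pos: [560.8, -34.1, 177.1]
tool_rot: [1.972, 2.403, 0.006]
ft_force: [-0.2, -0.1, -0.2]
opening: 0.015
```

Run:
```python
from fit import *
o=observe();print(o["tool_pos"].round(1),o["opening"])
f=grab_frame("wrist");c=cam(f)
q=[539.8,34.4,118,1.772];R=Rp(q[3])
for X in [(-10,0,6),(-10,0,114),(51,0,15),(37,0,15)]: print(X,proj(c,R@np.array(X)+q[:3]).round(1))
fs=grab_frame("side"); cv2.imwrite("pics/s5.png",np.vstack([f["image"][:,:,::-1][0:300],cv2.resize(fs["image"][140:290,240:560],(640,300))[:,:,::-1]]))
```

```text
[560.8 -34.1 177.1] 0.014689189541021238
(-10, 0, 6) [[306.9 140.5]]
(-10, 0, 114) [[308.1 303.7]]
(51, 0, 15) [[305.3  57.3]]
(37, 0, 15) [[305.8  82.9]]
```

View pics/s5.png

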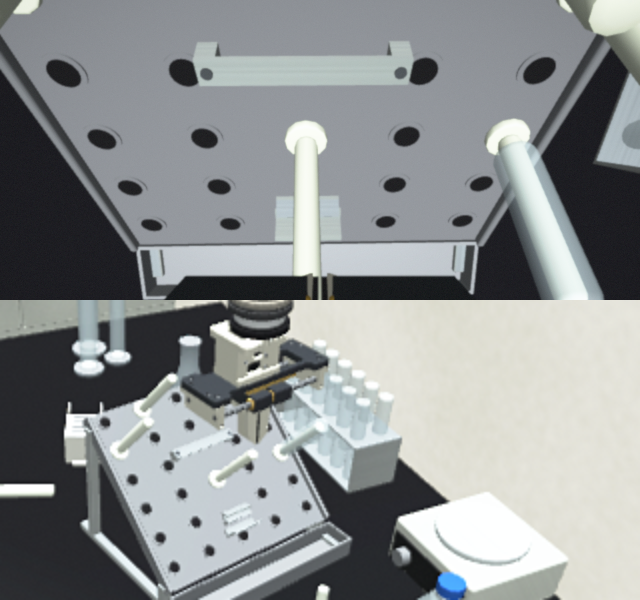

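Run:
```python
from fit import *
o=observe();t=o["tool_pos"];print(t)
q=[539.8,34.4,118,1.772];R=Rp(q[3]);tip=R@np.array((-10,0,114))+q[:3];b=R@np.array((-10,0,6))+q[:3]
big=[]
for n,(x0,y0,x1,y1) in dict(wrist=(240,200,400,320),side=(320,170,400,230)).items():
    f=grab_frame(n);c=cam(f);P=proj(c,[t,t+[0,0,19],tip,b]);print(n,P.round(1).tolist())
    im=f["image"][:,:,::-1].copy(); k=400//(x1-x0) if n=="side" else 400/(x1-x0)
    z=cv2.resize(im[y0:y1,x0:x1],(400,300),interpolation=cv2.INTER_CUBIC)
    for p,col in zip(P,[(0,0,255),(0,255,255),(0,255,0),(255,0,0)]):
        cv2.circle(z,(int((p[0]-x0)*400/(x1-x0)),int((p[1]-y0)*300/(y1-y0))),3,col,-1)
    big.append(z)
cv2.imwrite("pics/c6.png",np.hstack(big))
```

```text
[560.78517592 -34.1052328  177.0128679 ]
wrist [[321.6, 267.5], [322.8, 282.0], [308.2, 303.9], [307.0, 140.6]]
side [[364.4, 221.2], [365.0, 215.5], [365.4, 217.0], [347.7, 229.4]]
```

View pics/c6.png

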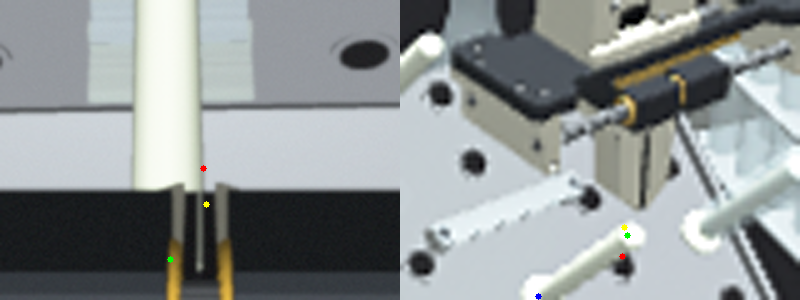

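Run:
```python
from fit import *
f=grab_frame("side");c=cam(f);w=cam(grab_frame("wrist"))
for dz in (0,20,40): print(dz,proj(c,[[554.6,-37.8,222.6+dz],[560.8,-34.1,177+dz]]).round(1).tolist())
for v in (274,284): 
    X=tri([c,w],[(368,211.5),(320,v)]);print(v,X.round(1),proj(c,X).round(1),proj(w,X).round(1))
```

```text
0 [[364.5, 208.4], [364.4, 221.2]]
20 [[365.1, 202.1], [365.0, 215.2]]
40 [[365.7, 195.6], [365.7, 209.0]]
274 [563.9 -30.3 204.3] [[365.6 212. ]] [[332.2 282.9]]
284 [563.4 -33.4 206.6] [[366.1 211.9]] [[329.9 291.2]]
```

Call:
{"fn": "servo_tool", "kwargs": {
  "moves": [
    {"x": 0,"y": 0,"z": 8,"turn": 0,"grip": 50},
    {"x": 0,"y": 0,"z": 0,"turn": 0,"grip": 50},
    {"x": 0,"y": 0,"z": 0,"turn": 0,"grip": 50},
    {"x": -3,"y": 0,"z": 0,"turn": 0,"grip": 50},
    {"x": -4,"y": 0,"z": 0,"turn": 0,"grip": 50},
    {"x": 0,"y": 0,"z": 0,"turn": 0,"grip": 50},
    {"x": 0,"y": 0,"z": 0,"turn": 0,"grip": 50},
    {"x": 0,"y": 0,"z": 0,"turn": 0,"grip": 50}
  ]
}}

```text
time: 6.67
tool_pos: [552.7, -34.0, 185.7]
tool_rot: [1.972, 2.404, 0.005]
ft_force: [-0.4, -0.2, 0.2]
opening: 0.521
```

Call:
{"fn": "servo_tool", "kwargs": {
  "moves": [
    {"x": 0,"y": 0,"z": -12,"turn": 0,"grip": 50},
    {"x": 0,"y": 0,"z": -12,"turn": 0,"grip": 50},
    {"x": 0,"y": 0,"z": 0,"turn": 0,"grip": 50},
    {"x": 0,"y": 0,"z": 0,"turn": 0,"grip": 50}
  ]
}}

```text
time: 7.0
tool_pos: [553.2, -34.1, 161.8]
tool_rot: [1.971, 2.402, 0.007]
ft_force: [0.5, -0.2, 0.4]
opening: 0.54
```

Run:
```python
from fit import *
o=observe();t=o["tool_pos"];print(t.round(1),o["tool_rot"].round(3),o["opening"],o["ft_force"].round(1),o["q"].round(3),o["joint_vel"].round(3))
q=[539.8,34.4,118,1.772];R=Rp(q[3]);tip=R@np.array((-10,0,114))+q[:3];b=R@np.array((-10,0,6))+q[:3]
big=[]
for n,(x0,y0,x1,y1) in dict(wrist=(200,170,440,350),side=(320,160,416,232)).items():
    f=grab_frame(n);c=cam(f);P=proj(c,[t,t+[0,0,19],tip,b]);print(n,P.round(1).tolist())
    z=cv2.resize(f["image"][y0:y1,x0:x1,::-1],(400,300),interpolation=cv2.INTER_CUBIC)
    for p,col in zip(P,[(0,0,255),(0,255,255),(0,255,0),(255,0,0)]):
        cv2.circle(z,(int((p[0]-x0)*400/(x1-x0)),int((p[1]-y0)*300/(y1-y0))),3,col,-1)
    big.append(z)
cv2.imwrite("pics/c7.png",np.hstack(big))
```

```text
[553.2 -34.1 161.8] [1.971 2.402 0.007] 0.5402780744025794 [ 0.5 -0.2  0.4] [-0.192  0.399  1.517 -0.013  1.193 -0.384] [-0.001  0.013  0.016  0.001 -0.007  0.   ]
wrist [[321.6, 267.4], [322.8, 282.0], [325.7, 322.4], [319.8, 144.6]]
side [[361.5, 226.3], [362.1, 220.7], [365.4, 217.0], [347.7, 229.4]]
```

View pics/c7.png

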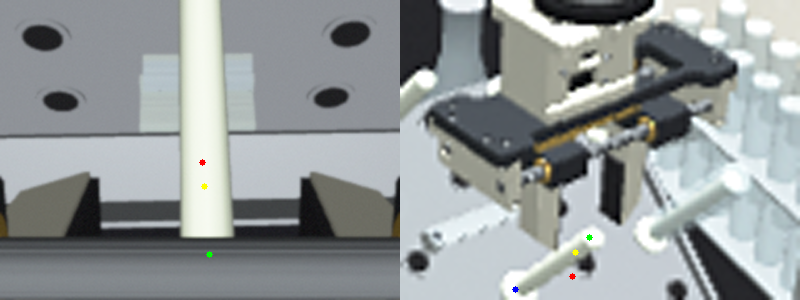

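Call:
{"fn": "servo_tool", "kwargs": {
  "moves": [
    {"x": 0,"y": 0,"z": -10,"turn": 0,"grip": 50},
    {"x": 0,"y": 0,"z": -8,"turn": 0,"grip": 50},
    {"x": 0,"y": 0,"z": -6,"turn": 0,"grip": 50},
    {"x": 0,"y": 0,"z": -4,"turn": 0,"grip": 50},
    {"x": 0,"y": 0,"z": 0,"turn": 0,"grip": 50}
  ]
}}

```text
time: 7.52
tool_pos: [553.9, -34.3, 132.6]
tool_rot: [1.97, 2.4, 0.009]
ft_force: [-0.6, 0.4, 0.3]
opening: 0.541
```

Call:
{"fn": "servo_tool", "kwargs": {
  "moves": [
    {"x": 0,"y": 0,"z": 0,"turn": 0,"grip": 30},
    {"x": 0,"y": 0,"z": 0,"turn": 0,"grip": 10},
    {"x": 0,"y": 0,"z": 0,"turn": 0,"grip": 0},
    {"x": 0,"y": 0,"z": 0,"turn": 0,"grip": 0},
    {"x": 0,"y": 0,"z": 0,"turn": 0,"grip": 0},
    {"x": 0,"y": 0,"z": 0,"turn": 0,"grip": 0}
  ]
}}

```text
time: 8.02
tool_pos: [554.4, -34.3, 132.9]
tool_rot: [1.969, 2.4, 0.009]
ft_force: [1.0, 0.3, 0.3]
opening: 0.161
```

Call:
{"fn": "servo_tool", "kwargs": {
  "moves": [
    {"x": 0,"y": 0,"z": 0,"turn": 0,"grip": 0},
    {"x": 0.6,"y": -3.2,"z": 3.8,"turn": 0,"grip": 0},
    {"x": 1.0,"y": -5.0,"z": 6.1,"turn": 0,"grip": 0},
    {"x": 1.0,"y": -5.0,"z": 6.1,"turn": 0,"grip": 0},
    {"x": 1.0,"y": -5.0,"z": 6.1,"turn": 0,"grip": 0},
    {"x": 1.0,"y": -5.0,"z": 6.1,"turn": 0,"grip": 0}
  ]
}}

```text
time: 8.52
tool_pos: [556.4, -56.2, 160.1]
tool_rot: [1.973, 2.408, 0.007]
ft_force: [-0.0, -0.4, -0.5]
opening: 0.14
```

Run:
```python
from fit import *
o=observe();print(o["tool_pos"].round(1),o["opening"],o["ft_force"].round(1))
f=grab_frame("wrist");c=cam(f)
q=[539.8,34.4,118,1.772];R=Rp(q[3])
for X in [(-10,0,6),(-10,0,31),(-10,0,36)]: print(X,proj(c,R@np.array(X)+q[:3]).round(1))
for m in masks_of("wrist","peg")[:2]:
    P=m["pixels"]; r=np.nonzero(P.any(1))[0]; print(m["score"],r.min(),r.max(),[(k,np.nonzero(P[k])[0][[0,-1]]) for k in range(r.min(),r.max(),12)])
```

```text
[556.4 -56.2 160.1] 0.14008837871395327 [-0.  -0.4 -0.5]
(-10, 0, 6) [[322.5 104.3]]
(-10, 0, 31) [[323.6 135.2]]
(-10, 0, 36) [[323.9 141.8]]Traceback (most recent call last):
  File "<stdin>", line 7, in <module>
IndexError: index 0 is out of bounds for axis 0 with size 0
```

```bash
cat > pegrows.py <<'E'
from fit import *
f=grab_frame("wrist"); im=f["image"].astype(int)
w=(im.min(2)>185)&(im.max(2)-im[:,:,2]>12)
print("wmask rows:",[(r,np.nonzero(w[r,250:400])[0][[0,-1]]+250,int(w[r,250:400].sum())) for r in range(40,280,12) if w[r,250:400].any()])
for m in masks_of("wrist","peg"):
    P=m["pixels"]; r=np.nonzero(P.any(1))[0]
    if len(r): print(round(m["score"],2),m["point"],r.min(),r.max(),[(k,*np.nonzero(P[k])[0][[0,-1]]) for k in range(r.min(),r.max(),15) if P[k].any()])
E
python3 pegrows.py
```

```text
wmask rows: [(124, array([309, 331]), 14), (136, array([298, 342]), 5), (148, array([309, 331]), 8), (160, array([306, 334]), 11), (172, array([308, 332]), 9), (184, array([308, 333]), 8), (196, array([308, 333]), 9), (208, array([307, 333]), 9), (220, array([307, 333]), 9), (232, array([306, 333]), 9), (244, array([306, 333]), 8), (256, array([305, 333]), 9), (268, array([305, 333]), 9)]
0.81 [215.7, 318.2] 103 367 [(103, np.int64(317), np.int64(322)), (118, np.int64(308), np.int64(331)), (133, np.int64(299), np.int64(341)), (148, np.int64(296), np.int64(343)), (163, np.int64(305), np.int64(334)), (178, np.int64(307), np.int64(333)), (193, np.int64(306), np.int64(333)), (208, np.int64(306), np.int64(334)), (223, np.int64(305), np.int64(334)), (238, np.int64(305), np.int64(335)), (253, np.int64(304), np.int64(336)), (268, np.int64(303), np.int64(336)), (283, np.int64(304), np.int64(335)), (298, np.int64(304), np.int64(335)), (358, np.int64(302), np.int64(337))]
0.7 [366.8, 23.0] 356 379 [(356, np.int64(20), np.int64(28)), (371, np.int64(13), np.int64(33))]
```

Call:
{"fn": "servo_tool", "kwargs": {
  "moves": [
    {"x": 2.5,"y": -12.6,"z": 15.3,"turn": 0,"grip": 0},
    {"x": 0,"y": 0,"z": 30,"turn": 0,"grip": 0},
    {"x": -13,"y": -32,"z": 10,"turn": -0.05,"grip": 0},
    {"x": -13,"y": -36,"z": 0,"turn": -0.05,"grip": 0},
    {"x": -13,"y": -36,"z": 0,"turn": -0.05,"grip": 0},
    {"x": -13,"y": -36,"z": 0,"turn": -0.05,"grip": 0},
    {"x": -13,"y": -36,"z": 0,"turn": -0.02,"grip": 0},
    {"x": 0,"y": 0,"z": 0,"turn": 0,"grip": 0}
  ]
}}

```text
time: 9.38
tool_pos: [489.2, -247.3, 215.1]
tool_rot: [2.23, 2.177, 0.001]
ft_force: [0.1, 0.3, 0.1]
opening: 0.14
```

Run:
```python
from fit import *
o=observe();t=o["tool_pos"];print(t.round(1),o["opening"],o["ft_force"].round(1),o["tool_rot"].round(3))
f=grab_frame("wrist");c=cam(f);save(f,"w8.png")
ft=grab_frame("top");save(ft,"t8.png")
print(proj(c,[[459,-342,90],[452,-232,90],[553,-237,90],[559,-341,90]]).round(0).tolist())
for m in masks_of("wrist","tub"):
    ys,xs=np.nonzero(m["pixels"]);print("tub",m["score"],xs.min(),ys.min(),xs.max(),ys.max())
a=f["image"][:,:,::-1]; b=cv2.resize(ft["image"][180:260,390:470,::-1],(480,480),interpolation=cv2.INTER_CUBIC)
z=np.hstack([a,b]);cv2.imwrite("pics/c8.png",cv2.resize(z,(800,343),interpolation=cv2.INTER_AREA))
```

```text
[ 489.2 -247.3  215.1] 0.1404660702670389 [0.1 0.3 0.1] [2.230e+00 2.177e+00 1.000e-03]
[[286.0, 320.0], [270.0, 195.0], [397.0, 198.0], [401.0, 316.0]]
tub 0.86 274 185 404 276
```

View pics/c8.png

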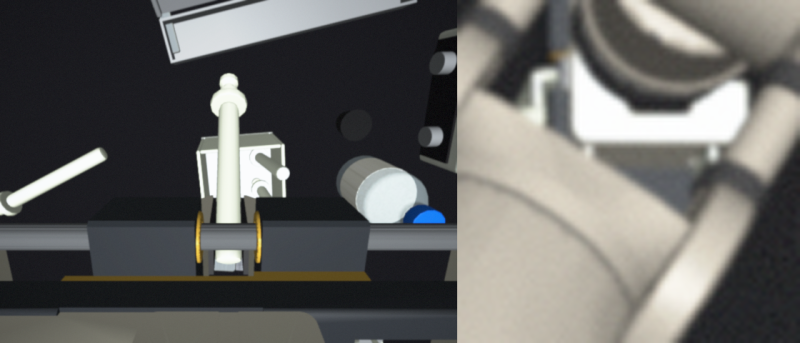

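Run:
```python
from fit import *
f=grab_frame("wrist");c=cam(f);P=max(masks_of("wrist","tub"),key=lambda m:m["score"])["pixels"]
g=lambda u,v:atz(c,u,v,90)[:2].round(0).tolist()
print("left",[g(np.nonzero(P[r])[0][0],r) for r in range(200,275,15)])
print("right",[g(np.nonzero(P[r])[0][-1],r) for r in range(195,275,15)])
print("top",[(k,g(k,np.nonzero(P[:,k])[0][0])) for k in range(278,400,12) if P[:,k].any()])
```

```text
Traceback (most recent call last):
IndexError: index 0 is out of bounds for axis 0 with size 0
```

Call:
{"fn": "servo_tool", "kwargs": {
  "moves": [
    {"x": -3,"y": -35,"z": 0,"turn": 0,"grip": 0},
    {"x": -3,"y": -35,"z": 0,"turn": 0,"grip": 0},
    {"x": -3,"y": -18,"z": -20,"turn": 0.03,"grip": 0},
    {"x": 0,"y": 0,"z": -35,"turn": 0.03,"grip": 0},
    {"x": 0,"y": 0,"z": -35,"turn": 0,"grip": 0},
    {"x": 0,"y": 0,"z": -20,"turn": 0,"grip": 0},
    {"x": 0,"y": 0,"z": 0,"turn": 0,"grip": 0},
    {"x": 0,"y": 0,"z": 0,"turn": 0,"grip": 0}
  ],
  "squeeze": 15
}}

```text
time: 10.3
tool_pos: [494.1, -328.6, 108.3]
tool_rot: [2.109, 2.261, 0.002]
ft_force: [-1.5, -5.1, 4.4]
opening: 0.147
```

```bash
cat > look.py <<'E'
import sys
from fit import *
o=observe();t=o["tool_pos"];print(round(o["time"],2),t.round(1),round(o["opening"],3),o["ft_force"].round(1),o["wrist_torque"].round(2),o["tool_rot"].round(3))
fs=grab_frame("side");c=cam(fs);fw=grab_frame("wrist")
print("tcp+33 side",proj(c,t+[0,0,33]).round(0))
for cn in ("side","wrist"):
  for m in masks_of(cn,sys.argv[2]):
    ys,xs=np.nonzero(m["pixels"])
    if len(xs): print(cn,sys.argv[2],round(m["score"],2),np.round(m["point"]),"box",xs.min(),ys.min(),xs.max(),ys.max())
x0,y0=int(sys.argv[3]),int(sys.argv[4])
cv2.imwrite("pics/"+sys.argv[1],np.hstack([cv2.resize(fw["image"][:,:,::-1],(400,300),interpolation=cv2.INTER_AREA),cv2.resize(fs["image"][y0:y0+90,x0:x0+120,::-1],(400,300),interpolation=cv2.INTER_CUBIC)]))
E
python3 look.py l9.png peg 340 260
```

```text
10.3 [ 494.1 -328.6  108.3] 0.147 [-1.5 -5.1  4.4] [-0.85  0.22  0.06] [2.109e+00 2.261e+00 2.000e-03]
tcp+33 side [[399. 309.]]
side peg 0.81 [378. 283.] box 253 347 317 403
side peg 0.8 [233. 237.] box 204 231 266 239
wrist peg 0.8 [220. 318.] box 289 97 345 385
wrist peg 0.71 [121.  30.] box 0 95 66 149
```

```bash
cat > foot.py <<'E'
from fit import *
def foot():
    o=observe();t=o["tool_pos"];f=grab_frame("wrist");c=cam(f)
    M=[m["pixels"] for m in masks_of("wrist","peg")]
    M=[m for m in M if m.any() and 250<np.nonzero(m)[1].mean()<390]
    if not M: print("no mask");return
    r=np.nonzero(M[0].any(1))[0];top=r.min();col=np.median(np.nonzero(M[0][top:top+8])[1])
    W=[(k,int(M[0][k].sum())) for k in range(top,min(top+90,270),6)]
    g=t+[0,0,52];o_,d=ray(c,col,top+2);d/=np.linalg.norm(d)
    print("tcp",t.round(1),"top",top,"col",col,W,o["ft_force"].round(1))
    for L in (115,120,125):
        for s in np.roots([1,2*d@(o_-g),(o_-g)@(o_-g)-L*L]):
            if abs(s.imag)<1e-6:
                F=o_+s.real*d; print(L,F.round(1),"lean",np.degrees(np.arccos((g-F)[2]/L)).round(1))
foot()
E
python3 foot.py
```

```text
tcp [ 493.8 -328.2  109.1] top 98 col 317.0 [(98, 7), (104, 26), (110, 29), (116, 27), (122, 22), (128, 29), (134, 44), (140, 51), (146, 55), (152, 53), (158, 50), (164, 36), (170, 31), (176, 31), (182, 32)] [-0.7 -3.5  2. ]
115 [ 486.9 -246.9   80.1] lean 45.2
115 [ 482.2 -252.   246.4] lean 137.9
120 [ 487.1 -246.7   73.3] lean 43.0
120 [ 482.  -252.2  253.2] lean 140.1
125 [ 487.3 -246.5   66.7] lean 41.0
125 [ 481.8 -252.4  259.7] lean 142.1
```

Call:
{"fn": "servo_tool", "kwargs": {
  "moves": [
    {"x": -3,"y": -10,"z": 15,"turn": 0,"grip": 0},
    {"x": -4,"y": -10,"z": 15,"turn": 0,"grip": 0},
    {"x": -4,"y": 0,"z": 15,"turn": 0,"grip": 0},
    {"x": 0,"y": 0,"z": 0,"turn": 0,"grip": 0}
  ]
}}

```text
time: 10.93
tool_pos: [482.1, -342.7, 153.1]
tool_rot: [2.115, 2.269, 0.012]
ft_force: [0.9, -0.2, 0.5]
opening: 0.142
```

```bash
python3 foot.py; python3 look.py l10.png peg 340 260
```

```text
tcp [ 482.1 -342.7  153.1] top 99 col 320.0 [(99, 5), (105, 25), (111, 27), (117, 25), (123, 23), (129, 30), (135, 45), (141, 51), (147, 54), (153, 53), (159, 49), (165, 34), (171, 30), (177, 30), (183, 31)] [ 0.9 -0.2  0.5]
115 [ 476.6 -261.4  124. ] lean 45.1
115 [ 471.2 -268.1  292. ] lean 139.0
120 [ 476.8 -261.2  117.3] lean 42.9
120 [ 471.  -268.4  298.7] lean 141.2
125 [ 477.  -260.9  110.8] lean 41.0
125 [ 470.8 -268.6  305.2] lean 143.2
11.03 [ 481.4 -341.8  150.4] 0.145 [ 0.   0.3 -0.4] [-0.02 -0.12  0.01] [2.117 2.272 0.012]
tcp+33 side [[400. 302.]]
side peg 0.83 [238. 238.] box 205 231 266 239
side peg 0.79 [380. 281.] box 254 348 316 403
side peg 0.67 [298. 389.] box 382 293 410 301
side peg 0.66 [222. 338.] box 282 166 391 285
side peg 0.31 [246. 359.] box 351 242 364 251
wrist peg 0.62 [116.  58.] box 0 82 115 154
wrist peg 0.55 [220. 321.] box 291 98 347 385
wrist peg 0.15 [ 80. 568.] box 527 51 597 111
```

Call:
{"fn": "servo_tool", "kwargs": {
  "moves": [
    {"x": 0,"y": 0,"z": -30,"turn": 0,"grip": 0},
    {"x": 0,"y": 0,"z": -30,"turn": 0,"grip": 0},
    {"x": 0,"y": 0,"z": -6,"turn": 0,"grip": 0},
    {"x": 0,"y": 0,"z": 0,"turn": 0,"grip": 0}
  ]
}}

```text
time: 11.57
tool_pos: [481.8, -340.8, 81.0]
tool_rot: [2.116, 2.275, 0.012]
ft_force: [0.3, -0.6, 0.1]
opening: 0.147
```

```bash
python3 foot.py
```

```text
tcp [ 481.8 -340.8   81. ] top 98 col 320.0 [(98, 4), (104, 25), (110, 28), (116, 27), (122, 24), (128, 30), (134, 42), (140, 49), (146, 53), (152, 53), (158, 50), (164, 37), (170, 30), (176, 31), (182, 31)] [ 0.3 -0.6  0.1]
115 [ 476.  -259.    52.3] lean 45.5
115 [ 471.3 -266.5  220.1] lean 139.3
120 [ 476.2 -258.7   45.6] lean 43.3
120 [ 471.1 -266.8  226.8] lean 141.5
125 [ 476.4 -258.4   39.1] lean 41.3
125 [ 470.9 -267.1  233.3] lean 143.4
```

Call:
{"fn": "servo_tool", "kwargs": {
  "moves": [
    {"x": 0,"y": 12,"z": 0,"turn": 0,"grip": 0},
    {"x": 0,"y": 12,"z": 0,"turn": 0,"grip": 0},
    {"x": 0,"y": 12,"z": 0,"turn": 0,"grip": 0},
    {"x": 0,"y": 10,"z": 0,"turn": 0,"grip": 0}
  ],
  "squeeze": 6
}}

```text
time: 12.0
tool_pos: [484.8, -296.0, 87.7]
tool_rot: [2.11, 2.263, 0.011]
ft_force: [-0.5, -0.7, 1.0]
opening: 0.148
```

```bash
python3 foot.py
```

```text
tcp [ 484.8 -296.    87.7] top 171 col 320.0 [(171, 3), (177, 24), (183, 38), (189, 44), (195, 48), (201, 47), (207, 43), (213, 34), (219, 30), (225, 29), (231, 29), (237, 29), (243, 31), (249, 31), (255, 32)] [-0.5 -0.7  1. ]
115 [ 483.5 -255.9   32. ] lean 20.4
115 [ 473.5 -228.9  232.4] lean 143.7
120 [ 483.8 -256.7   26.4] lean 19.2
120 [ 473.3 -228.1  238. ] lean 145.0
125 [ 484.  -257.4   20.9] lean 18.0
125 [ 473.  -227.4  243.5] lean 146.1
```

Call:
{"fn": "servo_tool", "kwargs": {
  "moves": [
    {"x": 0,"y": 12,"z": 0,"turn": 0,"grip": 0},
    {"x": 0,"y": 12,"z": 0,"turn": 0,"grip": 0},
    {"x": 0,"y": 12,"z": -2,"turn": 0,"grip": 0},
    {"x": 0,"y": 8,"z": -3,"turn": 0,"grip": 0},
    {"x": 0,"y": 5,"z": -3,"turn": 0,"grip": 0},
    {"x": 0,"y": 0,"z": 0,"turn": 0,"grip": 0}
  ]
}}

```text
time: 12.6
tool_pos: [485.2, -240.7, 80.0]
tool_rot: [2.105, 2.265, 0.011]
ft_force: [0.3, -1.1, -1.7]
opening: 0.151
```

```bash
python3 foot.py
```

```text
tcp [ 485.2 -240.7   80. ] top 286 col 319.0 [] [ 0.3 -1.1 -1.7]
115 [ 488.8 -277.4   23.1] lean 18.7
115 [ 473.9 -185.   232. ] lean 150.4
120 [ 489.1 -279.5   18.5] lean 19.0
120 [ 473.6 -182.9  236.6] lean 150.6
125 [ 489.5 -281.5   13.9] lean 19.2
125 [ 473.3 -180.9  241.1] lean 150.8
```

Call:
{"fn": "servo_tool", "kwargs": {
  "moves": [
    {"x": 0,"y": 0,"z": -4,"turn": 0,"grip": 0},
    {"x": 0,"y": 0,"z": -4,"turn": 0,"grip": 0},
    {"x": 0,"y": 0,"z": 0,"turn": 0,"grip": 0}
  ]
}}

```text
time: 12.95
tool_pos: [485.2, -242.3, 71.2]
tool_rot: [2.107, 2.264, 0.011]
ft_force: [-1.2, 0.5, -0.6]
opening: 0.147
```

```bash
python3 look.py l11.png peg 340 260
```

```text
12.95 [ 485.2 -242.3   71.2] 0.147 [-1.2  0.5 -0.6] [ 0.06 -0.06 -0.02] [2.107 2.264 0.011]
tcp+33 side [[375. 297.]]
side peg 0.93 [233. 233.] box 204 231 266 240
side peg 0.78 [378. 282.] box 253 346 317 403
side peg 0.5 [301. 380.] box 375 287 381 319
wrist peg 0.9 [358. 319.] box 299 292 339 386
wrist peg 0.69 [260.  31.] box 0 235 63 285
```

View pics/l11.png

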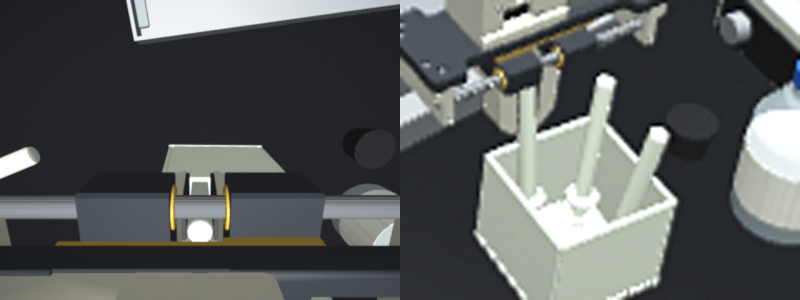

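Call:
{"fn": "servo_tool", "kwargs": {
  "moves": [
    {"x": 0,"y": 0,"z": -4,"turn": 0,"grip": 0},
    {"x": 0,"y": 0,"z": -2,"turn": 0,"grip": 0},
    {"x": 0,"y": 0,"z": 0,"turn": 0,"grip": 0}
  ]
}}

```text
time: 13.4
tool_pos: [485.9, -242.9, 66.0]
tool_rot: [2.106, 2.261, 0.012]
ft_force: [0.2, -0.7, -0.7]
opening: 0.151
```

Call:
{"fn": "servo_tool", "kwargs": {
  "moves": [
    {"x": 0,"y": 0,"z": 0,"turn": 0,"grip": 20},
    {"x": 0,"y": 0,"z": 0,"turn": 0,"grip": 28},
    {"x": 0,"y": 0,"z": 0,"turn": 0,"grip": 28},
    {"x": 0,"y": 0,"z": 0,"turn": 0,"grip": 28},
    {"x": 0,"y": 0,"z": 0,"turn": 0,"grip": 28},
    {"x": 0,"y": 0,"z": 0,"turn": 0,"grip": 28}
  ]
}}

```text
time: 13.9
tool_pos: [486.2, -243.1, 66.3]
tool_rot: [2.105, 2.261, 0.012]
ft_force: [-0.0, -0.2, -0.0]
opening: 0.308
```

```bash
python3 look.py l12.png peg 340 260
```

```text
13.9 [ 486.2 -243.1   66.3] 0.308 [-0.  -0.2 -0. ] [-0.   -0.08 -0.05] [2.105 2.261 0.012]
tcp+33 side [[375. 299.]]
side peg 0.91 [376. 283.] box 254 346 317 402
side peg 0.64 [305. 380.] box 374 289 382 323
side peg 0.62 [237. 237.] box 205 231 266 240
side peg 0.57 [209. 272.] box 272 196 282 222
wrist peg 0.79 [258.  26.] box 0 236 57 283
wrist peg 0.72 [352. 312.] box 291 294 330 377
```

Call:
{"fn": "servo_tool", "kwargs": {
  "moves": [
    {"x": 0,"y": 0,"z": 20,"turn": 0,"grip": 28},
    {"x": 0,"y": 0,"z": 40,"turn": 0,"grip": 28},
    {"x": 0,"y": 0,"z": 40,"turn": 0,"grip": 28},
    {"x": 0,"y": 0,"z": 40,"turn": 0,"grip": 28},
    {"x": 0,"y": 0,"z": 40,"turn": 0,"grip": 28},
    {"x": 0,"y": 0,"z": 40,"turn": 0,"grip": 60},
    {"x": 0,"y": 0,"z": 40,"turn": 0,"grip": 85},
    {"x": 0,"y": 0,"z": 20,"turn": 0,"grip": 85}
  ]
}}

```text
time: 14.77
tool_pos: [478.7, -238.0, 352.0]
tool_rot: [2.117, 2.273, 0.008]
ft_force: [0.2, -0.5, 0.5]
opening: 0.472
```

Call:
{"fn": "servo_tool", "kwargs": {
  "moves": [
    {"x": -5,"y": 38,"z": 3,"turn": -0.05,"grip": 85},
    {"x": -5,"y": 38,"z": 0,"turn": -0.05,"grip": 85},
    {"x": -5,"y": 38,"z": 0,"turn": -0.05,"grip": 85},
    {"x": -5,"y": 38,"z": 0,"turn": -0.05,"grip": 85},
    {"x": -5,"y": 38,"z": 0,"turn": -0.05,"grip": 85},
    {"x": -5,"y": 38,"z": 0,"turn": -0.05,"grip": 85},
    {"x": -5,"y": 38,"z": 0,"turn": -0.05,"grip": 85},
    {"x": -5,"y": 38,"z": 0,"turn": -0.05,"grip": 85}
  ]
}}

```text
time: 15.43
tool_pos: [436.6, 68.9, 362.0]
tool_rot: [2.541, 1.757, -0.001]
ft_force: [1.0, 0.6, -0.8]
opening: 0.921
```

Call:
{"fn": "servo_tool", "kwargs": {
  "moves": [
    {"x": -3,"y": 38,"z": 0,"turn": -0.05,"grip": 85},
    {"x": -3,"y": 38,"z": 0,"turn": -0.02,"grip": 85},
    {"x": -3,"y": 38,"z": 0,"turn": 0,"grip": 85},
    {"x": -3,"y": 38,"z": 0,"turn": 0,"grip": 85},
    {"x": -3,"y": 38,"z": 0,"turn": 0,"grip": 85},
    {"x": 0,"y": 38,"z": 0,"turn": 0,"grip": 85},
    {"x": 0,"y": 0,"z": 0,"turn": 0,"grip": 85},
    {"x": 0,"y": 0,"z": 0,"turn": 0,"grip": 85}
  ]
}}

```text
time: 16.1
tool_pos: [414.6, 315.4, 361.9]
tool_rot: [2.6, 1.671, -0.0]
ft_force: [-0.3, -0.3, 0.4]
opening: 0.926
```

Run:
```python
from fit import *
o=observe();t=o["tool_pos"];print(round(o["time"],2),t.round(1),o["tool_rot"].round(3),o["q"].round(2))
f=grab_frame("wrist");c=cam(f);save(f,"w13.png");print(c[3].round(3).tolist())
for m in masks_of("wrist","pocket"):
    ys,xs=np.nonzero(m["pixels"])
    if len(xs): print(round(m["score"],2),np.round(m["point"]),"box",xs.min(),ys.min(),xs.max(),ys.max(),len(xs))
fs=grab_frame("side")
for m in masks_of("side","peg"):
    ys,xs=np.nonzero(m["pixels"])
    if len(xs): print("side peg",round(m["score"],2),np.round(m["point"]),"box",xs.min(),ys.min(),xs.max(),ys.max())
save(fs,"s13.png")
```

```text
16.1 [414.6 315.4 361.9] [ 2.6    1.671 -0.   ] [ 0.54  0.27  1.16 -0.05  1.71  0.96]
[[0.909, -0.415, 0.044, -261.003], [0.41, 0.867, -0.283, -356.807], [0.079, 0.275, 0.958, -672.475], [0.0, 0.0, 0.0, 1.0]]
0.98 [142. 322.] box 299 96 349 189 4475
side peg 0.94 [379. 284.] box 253 347 317 403
side peg 0.75 [300. 378.] box 374 287 381 322
side peg 0.58 [235. 232.] box 204 231 266 240
```

```bash
cat > pocket.py <<'E'
from fit import *
from scipy.optimize import minimize
from scipy.spatial.transform import Rotation as Ro
V=np.array([[x,y,z] for x in(-55,55) for y in(-30,30) for z in(0.,55)]+[[-63,y,z] for y in(-18,18) for z in(0,6)],float)
def sil(c,p,k=4):
    R=np.array([[np.cos(p[2]),-np.sin(p[2]),0],[np.sin(p[2]),np.cos(p[2]),0],[0,0,1]])
    X=V@R.T+[p[0],p[1],0]; u=proj(c,X); im=np.zeros((480*k,640*k),np.uint8)
    cv2.fillConvexPoly(im,cv2.convexHull(np.round((u+.5)*k).astype(np.int32)),1); return im>0
def run():
    o=observe();f=grab_frame("wrist");c=cam(f)
    ms=[m for m in masks_of("wrist","pocket") if m["pixels"].sum()>1500]
    if not ms: print("none");return
    M=ms[0]["pixels"];Mb=cv2.resize(M.astype(np.uint8),None,fx=4,fy=4,interpolation=cv2.INTER_NEAREST)>0
    ys,xs=np.nonzero(M);g=atz(c,xs.mean(),ys.mean(),28)
    cost=lambda p:-(sil(c,p)&Mb).sum()/(sil(c,p)|Mb).sum()
    best=None
    for y in (1.0,1.17,1.35):
        s=minimize(cost,[g[0],g[1],y],method="Nelder-Mead",options=dict(initial_simplex=np.array([[g[0],g[1],y],[g[0]+8,g[1],y],[g[0],g[1]+8,y],[g[0],g[1],y+.15]]),xatol=.2,fatol=1e-4))
        if best is None or s.fun<best.fun: best=s
    p=best.x;Rt=Ro.from_rotvec(o["tool_rot"]).as_matrix();yy=np.arctan2(Rt[1,1],Rt[0,1])
    print("pocket xy yaw",p.round(2),"IoU",-best.fun,"tool",o["tool_pos"].round(1),"tool y yaw",yy.round(3),"turn needed",((p[2]-np.pi/2-yy+np.pi/2)%np.pi-np.pi/2).round(3))
    return f,c,p,M
if __name__=="__main__": run()
E
python3 pocket.py
```

```text
pocket xy yaw [448.82 344.4    1.17] IoU 0.9750991213030433 tool [415.4 312.9 362.5] tool y yaw -0.432 turn needed 0.033
```

Call:
{"fn": "servo_tool", "kwargs": {
  "moves": [
    {"x": 14,"y": 11,"z": -25,"turn": 0.033,"grip": 90},
    {"x": 14,"y": 11,"z": -30,"turn": 0,"grip": 90},
    {"x": 0,"y": 0,"z": -40,"turn": 0,"grip": 90},
    {"x": 0,"y": 0,"z": -40,"turn": 0,"grip": 90},
    {"x": 0,"y": 0,"z": -40,"turn": 0,"grip": 90},
    {"x": 0,"y": 0,"z": -40,"turn": 0,"grip": 90},
    {"x": 0,"y": 0,"z": -40,"turn": 0,"grip": 90},
    {"x": 0,"y": 0,"z": -25,"turn": 0,"grip": 90}
  ]
}}

```text
time: 17.07
tool_pos: [450.8, 328.4, 84.7]
tool_rot: [2.586, 1.688, 0.046]
ft_force: [0.5, 0.5, -1.1]
opening: 0.98
```

Call:
{"fn": "servo_tool", "kwargs": {
  "moves": [
    {"x": 0,"y": 0,"z": 0,"turn": 0,"grip": 90},
    {"x": 0,"y": 0,"z": 0,"turn": 0,"grip": 90}
  ]
}}

```text
time: 17.23
tool_pos: [448.3, 324.5, 79.8]
tool_rot: [2.589, 1.684, 0.03]
ft_force: [0.8, -0.4, 1.0]
opening: 0.982
```

Run:
```python
from pocket import *
o=observe();print(o["tool_pos"].round(1),o["opening"],o["tool_rot"].round(3))
f=grab_frame("wrist");c=cam(f);p=[448.8,344.4,1.17]
R=np.array([[np.cos(p[2]),-np.sin(p[2]),0],[np.sin(p[2]),np.cos(p[2]),0],[0,0,1]])
print(proj(c,np.array([[55,30,55],[55,-30,55],[55,30,20],[55,-30,20]])@R.T+[p[0],p[1],0]).round(0).tolist())
for m in masks_of("wrist","pocket")[:2]:
    P=m["pixels"];r=np.nonzero(P.any(1))[0];print(m["score"],[(k,*np.nonzero(P[k])[0][[0,-1]]) for k in range(r.min(),r.max(),12) if P[k].any()])
b=f["image"].astype(int).sum(2)
fs=grab_frame("side");ft=grab_frame("top");cs=cam(fs)
print(proj(cs,o["tool_pos"]+[0,0,30]))
```

```text
[448.3 324.5  79.8] 0.9824297750610353 [2.589 1.684 0.03 ]
[[244.0, 118.0], [359.0, 116.0], [251.0, 119.0], [351.0, 117.0]]
0.64 [(115, np.int64(349), np.int64(358)), (127, np.int64(243), np.int64(358)), (139, np.int64(245), np.int64(358)), (151, np.int64(246), np.int64(358)), (163, np.int64(247), np.int64(359)), (175, np.int64(248), np.int64(358)), (187, np.int64(248), np.int64(359)), (199, np.int64(249), np.int64(358)), (211, np.int64(250), np.int64(358)), (223, np.int64(251), np.int64(358)), (235, np.int64(252), np.int64(357)), (247, np.int64(252), np.int64(358)), (259, np.int64(253), np.int64(358)), (271, np.int64(254), np.int64(358)), (283, np.int64(255), np.int64(358)), (295, np.int64(256), np.int64(357)), (307, np.int64(255), np.int64(356))]
[[282.09558728 188.17826141]]
```

Call:
{"fn": "servo_tool", "kwargs": {
  "moves": [
    {"x": -3.5,"y": 10.5,"z": 0,"turn": 0,"grip": 90},
    {"x": 0,"y": 0,"z": -20,"turn": 0,"grip": 90},
    {"x": 0,"y": 0,"z": -20,"turn": 0,"grip": 90},
    {"x": 0,"y": 0,"z": -15,"turn": 0,"grip": 90},
    {"x": 0,"y": 0,"z": -10,"turn": 0,"grip": 90},
    {"x": 0,"y": 0,"z": 0,"turn": 0,"grip": 90},
    {"x": 0,"y": 0,"z": 0,"turn": 0,"grip": 90}
  ]
}}

```text
time: 18.02
tool_pos: [452.1, 345.9, 26.8]
tool_rot: [2.587, 1.686, 0.076]
ft_force: [-0.5, -0.2, -0.1]
opening: 0.979
```

Run:
```python
from fit import *
o=observe();t=o["tool_pos"];print(t.round(1),o["tool_rot"].round(3),o["ft_force"].round(1),o["q"].round(3))
for n in ("side","top"):
    f=grab_frame(n);c=cam(f);print(n,proj(c,[t+[0,0,30]]).round(0));save(f,n+"14.png")
```

```text
[452.1 345.9  26.8] [2.587 1.686 0.076] [-0.5 -0.2 -0.1] [ 0.551  0.573  1.649 -0.067  0.87   1.009]
side [[282. 198.]]
top [[171. 243.]]
```

Run:
```python
from pocket import *
o=observe();R=Ro.from_rotvec(o["tool_rot"]).as_matrix();print(R.round(3).tolist());t=o["tool_pos"]
for k in (0,20,33,52): print(k,(t-k*R[:,2]).round(1))
p=[448.8,344.4,1.17];u=np.array([np.cos(p[2]),np.sin(p[2]),0]);v=np.array([-u[1],u[0],0])
for k in (33,52):
    d=t-k*R[:,2]-[p[0],p[1],0];print(k,"pocket coords",(d@u).round(1),(d@v).round(1),d[2].round(1))
print("yaw tooly",np.arctan2(R[1,1],R[0,1]),"want",1.17-np.pi/2)
```

```text
[[0.404, 0.912, 0.071], [0.915, -0.404, -0.017], [0.013, 0.071, -0.997]]
0 [452.3 345.7  27.1]
20 [450.9 346.1  47. ]
33 [449.9 346.3  60. ]
52 [448.6 346.6  78.9]
33 pocket coords 2.2 -0.3 60.0
52 pocket coords 2.0 1.1 78.9
yaw tooly -0.4166692633226416 want -0.40079632679489663
```

Call:
{"fn": "servo_tool", "kwargs": {
  "moves": [
    {"x": 0,"y": 0,"z": 30,"turn": 0,"grip": 90},
    {"x": 0,"y": 0,"z": 30,"turn": 0,"grip": 90},
    {"x": 0,"y": 0,"z": 30,"turn": 0,"grip": 90},
    {"x": 0,"y": 0,"z": 0,"turn": 0,"grip": 90},
    {"x": 0,"y": 0,"z": 0,"turn": 0,"grip": 90}
  ]
}}

```text
time: 18.53
tool_pos: [452.5, 346.2, 124.5]
tool_rot: [2.588, 1.685, 0.083]
ft_force: [-0.1, 0.3, -0.7]
opening: 0.981
```

Call:
{"fn": "servo_tool", "kwargs": {
  "moves": [
    {"x": 0,"y": 0,"z": -5,"turn": 0,"grip": 90},
    {"x": 0,"y": 0,"z": -5,"turn": 0,"grip": 90},
    {"x": 0,"y": 0,"z": -5,"turn": 0,"grip": 90},
    {"x": 0,"y": 0,"z": -5,"turn": 0,"grip": 90}
  ]
}}

```text
time: 18.87
tool_pos: [452.9, 346.4, 103.9]
tool_rot: [2.588, 1.684, 0.087]
ft_force: [-0.1, 0.7, -0.6]
opening: 0.983
```

Call:
{"fn": "servo_tool", "kwargs": {
  "moves": [
    {"x": 0,"y": 0,"z": 0,"turn": 0.05,"grip": 90},
    {"x": 0,"y": 0,"z": 0,"turn": 0.05,"grip": 90},
    {"x": 0,"y": 0,"z": 0,"turn": 0,"grip": 90}
  ]
}}

```text
time: 19.12
tool_pos: [450.1, 344.7, 97.7]
tool_rot: [2.5, 1.819, 0.076]
ft_force: [-0.0, -0.5, -0.5]
opening: 0.976
```

Run:
```python
from pocket import *
o=observe();R=Ro.from_rotvec(o["tool_rot"]).as_matrix();print(o["q"].round(3),o["tool_pos"].round(1));print(R.round(3).tolist())
```

```text
[ 0.547  0.477  1.586 -0.052  1.026  0.886] [450.1 344.7  97.7]
[[0.307, 0.949, 0.069], [0.951, -0.307, -0.011], [0.011, 0.069, -0.998]]
```

Call:
{"fn": "servo_tool", "kwargs": {
  "moves": [
    {"x": 0,"y": 0,"z": 41,"turn": -0.1,"grip": 90},
    {"x": 0,"y": 0,"z": 41,"turn": 0,"grip": 90},
    {"x": 0,"y": 0,"z": 41,"turn": 0,"grip": 90},
    {"x": 0,"y": 0,"z": 41,"turn": 0,"grip": 90},
    {"x": 0,"y": 0,"z": 41,"turn": 0,"grip": 90},
    {"x": 0,"y": 0,"z": 41,"turn": 0,"grip": 90}
  ]
}}

```text
time: 19.62
tool_pos: [440.9, 338.7, 334.8]
tool_rot: [2.599, 1.672, 0.014]
ft_force: [1.1, 0.7, -0.3]
opening: 0.983
```

Call:
{"fn": "servo_tool", "kwargs": {
  "moves": [
    {"x": 0,"y": 0,"z": 0,"turn": 0,"grip": 90},
    {"x": 0,"y": 0,"z": 0,"turn": 0,"grip": 90},
    {"x": 0,"y": 0,"z": 0,"turn": 0,"grip": 90}
  ]
}}

```text
time: 19.87
tool_pos: [443.7, 340.5, 343.3]
tool_rot: [2.603, 1.666, 0.039]
ft_force: [0.3, 1.0, 0.2]
opening: 0.977
```

Run:
```python
from pocket import *
o=observe();R=Ro.from_rotvec(o["tool_rot"]).as_matrix();print(o["q"].round(3),o["tool_pos"].round(1),o["joint_torque"].round(1));print(R.round(3).tolist())
run()
```

```text
[ 0.55   0.331  1.127 -0.051  1.657  0.977] [443.7 340.5 343.3] [ -0.1 -44.9 -27.2  -0.2  -0.1  -0. ]
[[0.419, 0.907, 0.049], [0.908, -0.418, -0.03], [-0.006, 0.057, -0.998]]
pocket xy yaw [449.25 345.49   1.17] IoU 0.983311195570694 tool [443.7 340.5 343.3] tool y yaw -0.432 turn needed 0.035
```

Call:
{"fn": "servo_tool", "kwargs": {
  "moves": [
    {"x": 0,"y": 0,"z": -10,"turn": 0.035,"grip": 90},
    {"x": 0,"y": 0,"z": -18,"turn": 0,"grip": 90},
    {"x": 0,"y": 0,"z": -18,"turn": 0,"grip": 90},
    {"x": 0,"y": 0,"z": -18,"turn": 0,"grip": 90},
    {"x": 0,"y": 0,"z": -18,"turn": 0,"grip": 90},
    {"x": 0,"y": 0,"z": -18,"turn": 0,"grip": 90},
    {"x": 0,"y": 0,"z": -10,"turn": 0,"grip": 90},
    {"x": 0,"y": 0,"z": -5,"turn": 0,"grip": 90}
  ]
}}

```text
time: 20.63
tool_pos: [438.0, 336.8, 208.7]
tool_rot: [2.575, 1.711, 0.001]
ft_force: [-0.7, 0.7, -0.0]
opening: 0.984
```

Call:
{"fn": "servo_tool", "kwargs": {
  "moves": [
    {"x": 0,"y": 0,"z": 41,"turn": 0,"grip": 90},
    {"x": 0,"y": 0,"z": 41,"turn": 0,"grip": 90},
    {"x": 0,"y": 0,"z": 41,"turn": 0,"grip": 90},
    {"x": 0,"y": 0,"z": 0,"turn": 0,"grip": 90},
    {"x": 0,"y": 0,"z": 0,"turn": 0,"grip": 90}
  ]
}}

```text
time: 21.05
tool_pos: [431.3, 332.7, 324.3]
tool_rot: [2.576, 1.71, -0.041]
ft_force: [-0.2, 0.7, -1.2]
opening: 0.98
```

Call:
{"fn": "servo_tool", "kwargs": {
  "moves": [
    {"x": 0,"y": 0,"z": -10,"turn": 0,"grip": 90},
    {"x": 0,"y": 0,"z": -18,"turn": 0,"grip": 90},
    {"x": 0,"y": 0,"z": -18,"turn": 0,"grip": 90},
    {"x": 0,"y": 0,"z": -18,"turn": 0,"grip": 90},
    {"x": 0,"y": 0,"z": -18,"turn": 0,"grip": 90},
    {"x": 0,"y": 0,"z": -18,"turn": 0,"grip": 90},
    {"x": 0,"y": 0,"z": -10,"turn": 0,"grip": 90},
    {"x": 0,"y": 0,"z": -5,"turn": 0,"grip": 90}
  ]
}}

```text
time: 21.72
tool_pos: [428.7, 331.1, 198.4]
tool_rot: [2.577, 1.709, -0.05]
ft_force: [0.1, 0.3, -1.0]
opening: 0.983
```

```bash
cat > st.py <<'E'
from pocket import *
o=observe();R=Ro.from_rotvec(o["tool_rot"]).as_matrix();t=o["tool_pos"]
print(round(o["time"],2),o["q"].round(3),t.round(1),round(o["opening"],3),"F",o["ft_force"].round(1),"T",o["wrist_torque"].round(2));print("tool x",R[:,0].round(3),"y",R[:,1].round(3),"z",R[:,2].round(3))
p=[449.0,345.0,1.17];u=np.array([np.cos(p[2]),np.sin(p[2]),0]);v=np.array([-u[1],u[0],0])
d=t-52*R[:,2]-[p[0],p[1],0];print("grasp in pocket",(d@u).round(1),(d@v).round(1),d[2].round(1),"yaw off",(1.17-np.pi/2-np.arctan2(R[1,1],R[0,1])).round(3))
E
python3 st.py
```

```text
21.72 [ 0.549  0.39   1.428 -0.051  1.354  0.961] [428.7 331.1 198.4] 0.983 F [ 0.1  0.3 -1. ] T [-0.02 -0.03  0.06]
tool x [ 0.389  0.919 -0.054] y [ 0.921 -0.389  0.023] z [ 0.    -0.058 -0.998]
grasp in pocket -17.9 14.4 250.3 yaw off -0.001
```

Call:
{"fn": "servo_tool", "kwargs": {
  "moves": [
    {"x": 5.5,"y": 0.6,"z": -5,"turn": 0,"grip": 90},
    {"x": 5.5,"y": 0.6,"z": -18,"turn": 0,"grip": 90},
    {"x": 5.5,"y": 0.6,"z": -18,"turn": 0,"grip": 90},
    {"x": 0,"y": 0,"z": -18,"turn": 0,"grip": 90},
    {"x": 0,"y": 0,"z": -18,"turn": 0,"grip": 90},
    {"x": 0,"y": 0,"z": -18,"turn": 0,"grip": 90},
    {"x": 0,"y": 0,"z": -18,"turn": 0,"grip": 90},
    {"x": 0,"y": 0,"z": -10,"turn": 0,"grip": 90}
  ]
}}

```text
time: 22.38
tool_pos: [449.5, 333.5, 69.4]
tool_rot: [2.578, 1.707, -0.042]
ft_force: [-1.5, -0.8, 0.1]
opening: 0.983
```

Call:
{"fn": "servo_tool", "kwargs": {
  "moves": [
    {"x": 0,"y": 0,"z": -10,"turn": 0,"grip": 90},
    {"x": 0,"y": 0,"z": -5,"turn": 0,"grip": 90},
    {"x": 0,"y": 0,"z": 0,"turn": 0,"grip": 90}
  ]
}}

```text
time: 22.63
tool_pos: [449.5, 332.9, 50.8]
tool_rot: [2.578, 1.706, -0.048]
ft_force: [0.4, 0.1, 1.0]
opening: 0.979
```

```bash
python3 st.py
```

```text
22.63 [ 0.533  0.567  1.574 -0.06   1.029  0.966] [449.5 332.9  50.8] 0.979 F [0.4 0.1 1. ] T [-0.05 -0.15  0.03]
tool x [ 0.391  0.919 -0.053] y [ 0.921 -0.39   0.024] z [ 0.002 -0.058 -0.998]
grasp in pocket -8.2 -3.9 102.7 yaw off -0.0
```

Call:
{"fn": "servo_tool", "kwargs": {
  "moves": [
    {"x": -3,"y": 1,"z": -10,"turn": 0,"grip": 90},
    {"x": 0,"y": 0,"z": -12,"turn": 0,"grip": 90},
    {"x": 0,"y": 0,"z": -10,"turn": 0,"grip": 90},
    {"x": 0,"y": 0,"z": -8,"turn": 0,"grip": 90},
    {"x": 0,"y": 0,"z": -5,"turn": 0,"grip": 90},
    {"x": 0,"y": 0,"z": 0,"turn": 0,"grip": 90}
  ]
}}

```text
time: 23.13
tool_pos: [447.9, 335.3, 4.4]
tool_rot: [2.578, 1.706, -0.039]
ft_force: [-0.4, -1.1, 0.9]
opening: 0.978
```

Call:
{"fn": "servo_tool", "kwargs": {
  "moves": [
    {"x": 0,"y": 0,"z": -4,"turn": 0,"grip": 90},
    {"x": 0,"y": 0,"z": -4,"turn": 0,"grip": 90},
    {"x": 0,"y": 0,"z": -2,"turn": 0,"grip": 90},
    {"x": 0,"y": 0,"z": 0,"turn": 0,"grip": 90}
  ]
}}

```text
time: 23.47
tool_pos: [448.5, 335.8, -5.9]
tool_rot: [2.578, 1.706, -0.036]
ft_force: [-0.0, 0.4, -0.6]
opening: 0.976
```

```bash
python3 st.py
python3 - <<'E'
from pocket import *
f=grab_frame("wrist");cv2.imwrite("pics/w15.png",f["image"][:,:,::-1])
fs=grab_frame("side");cv2.imwrite("pics/s15.png",fs["image"][:,:,::-1])
E
```

```text
23.47 [ 0.538  0.643  1.625 -0.065  0.896  0.981] [448.5 335.8  -5.9] 0.976 F [-0.   0.4 -0.6] T [ 0.02 -0.11 -0.02]
tool x [ 0.391  0.919 -0.047] y [ 0.92  -0.39   0.029] z [ 0.008 -0.055 -0.998]
grasp in pocket -6.2 -1.7 46.1 yaw off 0.0
```

Call:
{"fn": "servo_tool", "kwargs": {
  "moves": [
    {"x": 0,"y": 0,"z": -4,"turn": 0,"grip": 90},
    {"x": 0,"y": 0,"z": -3,"turn": 0,"grip": 80},
    {"x": 0,"y": 0,"z": 0,"turn": 0,"grip": 60},
    {"x": 0,"y": 0,"z": 0,"turn": 0,"grip": 50},
    {"x": 0,"y": 0,"z": 0,"turn": 0,"grip": 50},
    {"x": 0,"y": 0,"z": 0,"turn": 0,"grip": 50},
    {"x": 0,"y": 0,"z": 0,"turn": 0,"grip": 50}
  ],
  "squeeze": 15
}}

```text
time: 24.15
tool_pos: [449.1, 336.2, -12.4]
tool_rot: [2.578, 1.706, -0.033]
ft_force: [-0.3, -1.4, -0.6]
opening: 0.654
```

```bash
python3 st.py
```

```text
24.15 [ 0.538  0.652  1.629 -0.066  0.881  0.982] [449.1 336.2 -12.4] 0.654 F [-0.3 -1.4 -0.6] T [ 0.   -0.02 -0.02]
tool x [ 0.391  0.919 -0.045] y [ 0.92 -0.39  0.03] z [ 0.01  -0.053 -0.999]
grasp in pocket -5.7 -2.0 39.5 yaw off 0.0
```

Call:
{"fn": "servo_tool", "kwargs": {
  "moves": [
    {"x": 0,"y": 0,"z": 0,"turn": 0,"grip": 75},
    {"x": 0,"y": 0,"z": 0,"turn": 0,"grip": 75},
    {"x": -3,"y": -7,"z": 0,"turn": 0,"grip": 75},
    {"x": -3,"y": -7,"z": 0,"turn": 0,"grip": 75},
    {"x": -3,"y": -7,"z": 0,"turn": 0,"grip": 75},
    {"x": -2,"y": -5,"z": 0,"turn": 0,"grip": 75},
    {"x": 0,"y": 0,"z": 0,"turn": 0,"grip": 75}
  ]
}}

```text
time: 24.73
tool_pos: [436.6, 307.2, -12.3]
tool_rot: [2.578, 1.706, -0.034]
ft_force: [0.3, -0.4, -0.2]
opening: 0.817
```

Call:
{"fn": "servo_tool", "kwargs": {
  "moves": [
    {"x": 0,"y": 0,"z": 0,"turn": 0,"grip": 60},
    {"x": 0,"y": 0,"z": 0,"turn": 0,"grip": 50},
    {"x": 0,"y": 0,"z": 0,"turn": 0,"grip": 50},
    {"x": 0,"y": 0,"z": 0,"turn": 0,"grip": 50},
    {"x": 0,"y": 0,"z": 0,"turn": 0,"grip": 50}
  ],
  "squeeze": 35
}}

```text
time: 25.15
tool_pos: [436.7, 306.6, -11.8]
tool_rot: [2.578, 1.705, -0.034]
ft_force: [-0.3, -2.1, 1.4]
opening: 0.655
```

```bash
python3 st.py
```

```text
25.15 [ 0.503  0.614  1.71  -0.07   0.836  0.953] [436.7 306.6 -11.8] 0.655 F [-0.3 -2.1  1.4] T [-0.17  0.06  0.04]
tool x [ 0.392  0.919 -0.046] y [ 0.92  -0.391  0.03 ] z [ 0.009 -0.054 -0.999]
grasp in pocket -37.8 -2.1 40.1 yaw off 0.001
```

Call:
{"fn": "servo_tool", "kwargs": {
  "moves": [
    {"x": 0,"y": 0,"z": 8,"turn": 0,"grip": 50},
    {"x": 0,"y": 0,"z": 16,"turn": 0,"grip": 50},
    {"x": 0,"y": 0,"z": 20,"turn": 0,"grip": 50},
    {"x": 0,"y": 0,"z": 20,"turn": 0,"grip": 50},
    {"x": 0,"y": 0,"z": 20,"turn": 0,"grip": 50},
    {"x": 0,"y": 0,"z": 20,"turn": 0,"grip": 50},
    {"x": 0,"y": 0,"z": 20,"turn": 0,"grip": 50},
    {"x": 0,"y": 0,"z": 20,"turn": 0,"grip": 50}
  ]
}}

```text
time: 25.82
tool_pos: [432.0, 305.4, 135.4]
tool_rot: [2.578, 1.708, -0.052]
ft_force: [-0.2, -0.4, -1.6]
opening: 0.656
```

Call:
{"fn": "servo_tool", "kwargs": {
  "moves": [
    {"x": 0,"y": 0,"z": 22,"turn": 0.03,"grip": 50},
    {"x": 0,"y": 0,"z": 22,"turn": 0.03,"grip": 50},
    {"x": 0,"y": 0,"z": 22,"turn": 0.03,"grip": 50},
    {"x": 0,"y": 0,"z": 22,"turn": 0.03,"grip": 50},
    {"x": 0,"y": 0,"z": 22,"turn": 0.03,"grip": 50},
    {"x": 0,"y": 0,"z": 22,"turn": 0.03,"grip": 50},
    {"x": 0,"y": 0,"z": 22,"turn": 0.03,"grip": 50},
    {"x": 0,"y": 0,"z": 22,"turn": 0.03,"grip": 50}
  ]
}}

```text
time: 26.48
tool_pos: [428.7, 305.2, 323.6]
tool_rot: [2.341, 2.018, -0.042]
ft_force: [-0.3, -0.1, -1.0]
opening: 0.654
```

Call:
{"fn": "servo_tool", "kwargs": {
  "moves": [
    {"x": 3,"y": -8,"z": 12,"turn": 0.03,"grip": 50},
    {"x": 6,"y": -18,"z": 12,"turn": 0.03,"grip": 50},
    {"x": 8,"y": -22,"z": 8,"turn": 0.03,"grip": 50},
    {"x": 8,"y": -22,"z": 0,"turn": 0.03,"grip": 50},
    {"x": 8,"y": -22,"z": 0,"turn": 0.03,"grip": 50},
    {"x": 8,"y": -22,"z": 0,"turn": 0.03,"grip": 50},
    {"x": 8,"y": -22,"z": 0,"turn": 0.03,"grip": 50},
    {"x": 8,"y": -22,"z": 0,"turn": 0.03,"grip": 50}
  ]
}}

```text
time: 27.15
tool_pos: [484.4, 146.6, 367.5]
tool_rot: [2.052, 2.305, -0.009]
ft_force: [-0.1, -0.2, -1.1]
opening: 0.653
```

```bash
python3 st.py
python3 - <<'E'
from fit import *
for n in ("wrist","side"):
    f=grab_frame(n);save(f,n+"16.png")
    for m in masks_of(n,"pocket"):
        ys,xs=np.nonzero(m["pixels"])
        if len(xs)>30: print(n,round(m["score"],2),np.round(m["point"]),"box",xs.min(),ys.min(),xs.max(),ys.max(),len(xs))
E
```

```text
27.15 [ 0.176  0.218  1.217 -0.048  1.676  0.054] [484.4 146.6 367.5] 0.653 F [-0.1 -0.2 -1.1] T [-0.03 -0.14  0.03]
tool x [-0.115  0.992 -0.046] y [0.993 0.116 0.033] z [ 0.038 -0.042 -0.998]
grasp in pocket -167.7 -107.3 419.4 yaw off -0.517
wrist 0.76 [184. 316.] box 214 40 424 374 53301
side 0.6 [119. 312.] box 289 100 326 133 785
```

Call:
{"fn": "servo_tool", "kwargs": {
  "moves": [
    {"x": 6,"y": -20,"z": 0,"turn": 0.03,"grip": 50},
    {"x": 8,"y": -22,"z": 0,"turn": 0.03,"grip": 50},
    {"x": 8,"y": -22,"z": 0,"turn": 0.02,"grip": 50},
    {"x": 8,"y": -22,"z": 0,"turn": 0,"grip": 50},
    {"x": 8,"y": -22,"z": 0,"turn": 0,"grip": 50},
    {"x": 8,"y": -22,"z": 0,"turn": 0,"grip": 50},
    {"x": 6,"y": -14,"z": 0,"turn": 0,"grip": 50},
    {"x": 2,"y": -6,"z": 0,"turn": 0,"grip": 50}
  ]
}}

```text
time: 28.02
tool_pos: [536.9, 3.6, 368.5]
tool_rot: [1.944, 2.402, 0.0]
ft_force: [-1.1, -0.0, -1.7]
opening: 0.654
```

```bash
cat > hold.py <<'E'
from pocket import *
Q=np.array([539.8,34.4,118,1.772]);RP=Rp(Q[3])
GX=-37.8;GZ=40.
def pose(o,pitch):  # pocket R,origin ; pitch = x up from tool plane (rad)
    Rt=Ro.from_rotvec(o["tool_rot"]).as_matrix();G=o["tool_pos"]-52*Rt[:,2]
    yt=-Rt[:,1] if Rt[0,1]>0 else Rt[:,1]       # pocket y ~ -world x
    x0=Rt[:,0] if Rt[1,0]>0 else -Rt[:,0]; z0=np.cross(x0,yt)
    x=x0*np.cos(pitch)+z0*np.sin(pitch); z=np.cross(x,yt)
    R=np.c_[x,yt,z]; return R,G-R@np.array([GX,0,GZ]),G
def inpanel(X): return RP.T@(np.asarray(X)-Q[:3])
def report(pitch):
    o=observe();R,O,G=pose(o,pitch)
    print(round(o["time"],2),"tcp",o["tool_pos"].round(1),"open",round(o["opening"],3),"F",o["ft_force"].round(1),"T",o["wrist_torque"].round(2))
    print("panel: G",inpanel(G).round(1),"lip",inpanel(O+R@[47,0,2.5]).round(1),"liptip",inpanel(O+R@[43,0,0]).round(1),"corner",inpanel(O+R@[55,0,0]).round(1),"foot",inpanel(O+R@[-59,0,3]).round(1))
    C=RP.T@R;print("rel tilt deg",np.degrees(np.arctan2(-C[2,0],C[0,0])).round(1),"yaw",np.degrees(np.arctan2(C[1,0],C[0,0])).round(1),"roll",np.degrees(np.arctan2(C[2,1],C[1,1])).round(1))
def fitpitch():
    o=observe();f=grab_frame("wrist");c=cam(f)
    ms=[m for m in masks_of("wrist","pocket") if m["pixels"].sum()>5000]
    if not ms: print("no mask");return None
    M=ms[0]["pixels"];rows=slice(0,262)
    W=np.array([[x,y,z] for x in(-55,55) for y in(-30,30) for z in(17.,55)]+[[55,y,0.] for y in(-28,28)]+[[43,y,0.] for y in (-28,28)])
    res=[]
    for p in np.radians(np.arange(-20,45,1.)):
        R,O,G=pose(o,p);u=proj(c,W@R.T+O);im=np.zeros((480,640),np.uint8)
        cv2.fillConvexPoly(im,cv2.convexHull(np.round(u).astype(np.int32)),1);s=im[rows]>0;m=M[rows]
        res.append(((s&m).sum()/max(1,(s|m).sum()),np.degrees(p)))
    res.sort();print("pitch fit",[(round(a,3),round(b)) for a,b in res[-4:]],"mask top",np.nonzero(M.any(1))[0].min());return np.radians(res[-1][1])
if __name__=="__main__":
    p=fitpitch();report(p if p is not None else 0)
E
python3 hold.py
```

```text
pitch fit [(np.float64(0.915), 0), (np.float64(0.915), 2), (np.float64(0.916), 5), (np.float64(0.918), -2)] mask top 40
28.12 tcp [536.5   4.4 368.5] open 0.654 F [-0.3 -0.1 -1. ] T [ 0.02 -0.11 -0.01]
panel: G [173.9  10.9 248.8] lip [208.5  10.3 162.8] liptip [203.9  10.1 163.8] corner [212.5  10.2 155.4] foot [132.9   9.5 237.1]
rel tilt deg 44.3 yaw 0.6 roll -1.1
```

Call:
{"fn": "servo_tool", "kwargs": {
  "moves": [
    {"x": 5,"y": -8,"z": -8,"turn": -0.01,"grip": 50},
    {"x": 6,"y": -8,"z": -16,"turn": 0,"grip": 50},
    {"x": 5,"y": -8,"z": -18,"turn": 0,"grip": 50},
    {"x": 0,"y": 0,"z": -18,"turn": 0,"grip": 50},
    {"x": 0,"y": 0,"z": -18,"turn": 0,"grip": 50},
    {"x": 0,"y": 0,"z": -18,"turn": 0,"grip": 50},
    {"x": 0,"y": 0,"z": -18,"turn": 0,"grip": 50},
    {"x": 0,"y": 0,"z": -18,"turn": 0,"grip": 50}
  ]
}}

```text
time: 28.78
tool_pos: [553.7, -11.9, 233.0]
tool_rot: [1.944, 2.394, 0.012]
ft_force: [0.8, 0.9, -0.5]
opening: 0.657
```

Call:
{"fn": "servo_tool", "kwargs": {
  "moves": [
    {"x": 0,"y": 0,"z": -18,"turn": 0,"grip": 50},
    {"x": 0,"y": 0,"z": -16,"turn": 0,"grip": 50},
    {"x": 0,"y": 0,"z": -10,"turn": 0,"grip": 50},
    {"x": 0,"y": 0,"z": -5,"turn": 0,"grip": 50},
    {"x": 0,"y": 0,"z": 0,"turn": 0,"grip": 50}
  ]
}}

```text
time: 29.2
tool_pos: [549.4, -5.9, 175.1]
tool_rot: [1.944, 2.406, 0.006]
ft_force: [0.2, 0.6, -0.9]
opening: 0.655
```

```bash
python3 hold.py
python3 - <<'E'
from hold import *
o=observe();f=grab_frame("side");c=cam(f);R,O,G=pose(o,0)
for m in masks_of("side","pocket"):
    ys,xs=np.nonzero(m["pixels"])
    if len(xs)>30: print(round(m["score"],2),np.round(m["point"]),"box",xs.min(),ys.min(),xs.max(),ys.max(),len(xs))
for d in (-10,0,10):
    R,O,G=pose(o,np.radians(d));print(d,proj(c,np.array([[-55,30,17],[-55,-30,17],[-55,30,55],[-55,-30,55],[55,-30,17],[55,-30,55],[55,-28,0],[-63,0,3]])@R.T+O).round(0).tolist())
save(f,"side17.png")
E
```

```text
pitch fit [(np.float64(0.913), -1), (np.float64(0.913), 0), (np.float64(0.914), 2), (np.float64(0.916), -2)] mask top 40
29.3 tcp [550.3  -6.3 176.6] open 0.654 F [ 0.8 -0.9 -1.5] T [-0.08 -0.1  -0.  ]
panel: G [ 40.4  -0.3 110.5] lip [75.2 -1.  24.6] liptip [70.6 -1.1 25.6] corner [79.2 -1.  17.2] foot [-0.6 -1.8 98.7]
rel tilt deg 44.1 yaw 0.6 roll -1.2
0.82 [204. 357.] box 329 189 369 217 563
-10 [[353.0, 214.0], [370.0, 207.0], [352.0, 201.0], [369.0, 194.0], [345.0, 197.0], [344.0, 184.0], [345.0, 202.0], [364.0, 216.0]]
0 [[352.0, 214.0], [369.0, 207.0], [352.0, 202.0], [370.0, 195.0], [344.0, 191.0], [344.0, 180.0], [344.0, 196.0], [362.0, 216.0]]
10 [[351.0, 215.0], [368.0, 207.0], [353.0, 204.0], [370.0, 196.0], [344.0, 186.0], [345.0, 175.0], [342.0, 191.0], [361.0, 216.0]]
```

Call:
{"fn": "servo_tool", "kwargs": {
  "moves": [
    {"x": 0.9,"y": -4.5,"z": -3.9,"turn": 0,"grip": 50},
    {"x": 0.9,"y": -4.5,"z": -3.9,"turn": 0,"grip": 50},
    {"x": -0.6,"y": 3.2,"z": -3.8,"turn": 0,"grip": 50},
    {"x": -0.6,"y": 3.2,"z": -3.8,"turn": 0,"grip": 50},
    {"x": 0,"y": 0,"z": 0,"turn": 0,"grip": 50}
  ],
  "squeeze": 20
}}

```text
time: 29.82
tool_pos: [553.2, -10.5, 163.3]
tool_rot: [1.941, 2.397, 0.014]
ft_force: [0.4, 0.3, -1.1]
opening: 0.655
```

```bash
python3 hold.py
```

```text
pitch fit [(np.float64(0.912), -1), (np.float64(0.912), 0), (np.float64(0.913), 2), (np.float64(0.915), -2)] mask top 39
29.92 tcp [553.6 -10.7 163.9] open 0.655 F [ 0.2 -0.  -1.7] T [-0.04 -0.15  0.01]
panel: G [ 28.4  -2.3 103.8] lip [63.  -3.4 17.8] liptip [58.4 -3.5 18.8] corner [67.  -3.4 10.4] foot [-12.5  -4.   92.1]
rel tilt deg 44.3 yaw 0.5 roll -1.6
```

Call:
{"fn": "servo_tool", "kwargs": {
  "moves": [
    {"x": -1.5,"y": 2.5,"z": -3.1,"turn": 0,"grip": 50},
    {"x": -1.5,"y": 2.5,"z": -3.1,"turn": 0,"grip": 50},
    {"x": -0.5,"y": 2.5,"z": -3.1,"turn": 0,"grip": 50}
  ]
}}

```text
time: 30.17
tool_pos: [551.0, -3.6, 155.1]
tool_rot: [1.938, 2.394, 0.015]
ft_force: [5.0, -15.8, 5.5]
opening: 0.659
```

```bash
python3 hold.py
```

```text
pitch fit [(np.float64(0.91), 2), (np.float64(0.911), 6), (np.float64(0.913), -2), (np.float64(0.915), 5)] mask top 41
30.27 tcp [551.2  -3.9 155.1] open 0.657 F [ 0.7 -3.7  0.7] T [-0.62 -0.11  0.04]
panel: G [28.4 -1.1 92.4] lip [73.  -1.8 11.1] liptip [68.3 -2.  11.5] corner [77.8 -1.8  4.2] foot [-10.9  -3.   75.9]
rel tilt deg 37.4 yaw 0.8 roll -1.7
```

Call:
{"fn": "servo_tool", "kwargs": {
  "moves": [
    {"x": 0,"y": -2,"z": -6,"turn": 0,"grip": 50},
    {"x": 0,"y": -2,"z": -6,"turn": 0,"grip": 50},
    {"x": 0,"y": -1.2,"z": -5.5,"turn": 0,"grip": 50},
    {"x": 0,"y": -1.2,"z": -5.5,"turn": 0,"grip": 50}
  ]
}}

```text
time: 30.6
tool_pos: [552.3, -10.7, 132.1]
tool_rot: [1.934, 2.391, 0.018]
ft_force: [1.3, -0.1, 1.2]
opening: 0.652
```

```bash
python3 hold.py
```

```text
pitch fit [(np.float64(0.955), 19), (np.float64(0.957), 16), (np.float64(0.962), 17), (np.float64(0.964), 18)] mask top 32
30.7 tcp [552.  -10.8 131.5] open 0.655 F [ 0.8 -1.5 -0.5] T [-0.19 -0.14 -0.02]
panel: G [ 7.9 -0.4 78.7] lip [69.5 -0.1  9.4] liptip [64.8 -0.3  8.8] corner [75.8 -0.   3.8] foot [-26.7  -2.5  53.8]
rel tilt deg 24.5 yaw 1.4 roll -1.8
```

Call:
{"fn": "servo_tool", "kwargs": {
  "moves": [
    {"x": 0,"y": 0,"z": -5,"turn": 0,"grip": 50},
    {"x": 0,"y": 0.5,"z": -5,"turn": 0,"grip": 50},
    {"x": 0,"y": 0,"z": 0,"turn": 0,"grip": 50}
  ]
}}

```text
time: 30.95
tool_pos: [553.1, -11.3, 120.8]
tool_rot: [1.934, 2.389, 0.017]
ft_force: [0.7, -2.7, 1.5]
opening: 0.65
```

```bash
python3 hold.py
```

```text
pitch fit [(np.float64(0.955), 22), (np.float64(0.956), 25), (np.float64(0.958), 23), (np.float64(0.959), 24)] mask top 21
31.05 tcp [552.9 -11.1 121.2] open 0.65 F [ 1.3 -2.4 -0.2] T [-0.27 -0.14  0.05]
panel: G [ 1.  -1.1 71.1] lip [69.5 -0.4  8.5] liptip [64.9 -0.6  7.4] corner [76.2 -0.3  3.6] foot [-30.8  -3.3  42.8]
rel tilt deg 18.6 yaw 1.7 roll -1.9
```

Call:
{"fn": "servo_tool", "kwargs": {
  "moves": [
    {"x": 0.3,"y": -2.9,"z": -2.7,"turn": 0,"grip": 50},
    {"x": 0.3,"y": -2.9,"z": -2.7,"turn": 0,"grip": 50},
    {"x": 0.3,"y": -2.9,"z": -2.7,"turn": 0,"grip": 50},
    {"x": 0,"y": 0,"z": 0,"turn": 0,"grip": 50}
  ]
}}

```text
time: 31.38
tool_pos: [553.4, -19.2, 112.4]
tool_rot: [1.935, 2.392, 0.018]
ft_force: [0.5, -2.3, 1.8]
opening: 0.651
```

```bash
python3 hold.py; python3 look.py l18.png pocket 300 160
```

```text
pitch fit [(np.float64(0.955), 23), (np.float64(0.956), 24), (np.float64(0.96), 26), (np.float64(0.962), 25)] mask top 21
31.48 tcp [553.4 -19.1 112.7] open 0.652 F [ 0.6 -2.9  0.1] T [-0.4  -0.16  0.04]
panel: G [-10.6   0.   69.7] lip [59.   0.9  8.4] liptip [54.4  0.7  7.3] corner [65.9  1.   3.7] foot [-41.9  -2.2  40.8]
rel tilt deg 17.5 yaw 1.7 roll -1.8
31.48 [553.4 -19.1 112.7] 0.652 [ 0.6 -2.9  0.1] [-0.4  -0.16  0.04] [1.934 2.392 0.018]
tcp+33 side [[359. 228.]]
side pocket 0.81 [224. 357.] box 348 211 369 237
side pocket 0.71 [322. 395.] box 363 284 420 357
wrist pocket 0.91 [162. 318.] box 180 21 459 373
```

Call:
{"fn": "servo_tool", "kwargs": {
  "moves": [
    {"x": 0.6,"y": -2.9,"z": -2.7,"turn": 0,"grip": 50},
    {"x": 0.6,"y": -2.9,"z": -2.7,"turn": 0,"grip": 50},
    {"x": 0,"y": 0,"z": 0,"turn": 0,"grip": 50}
  ]
}}

```text
time: 31.93
tool_pos: [554.8, -24.2, 107.5]
tool_rot: [1.934, 2.392, 0.02]
ft_force: [1.6, -2.7, -0.0]
opening: 0.651
```

```bash
python3 hold.py
```

```text
pitch fit [(np.float64(0.952), 23), (np.float64(0.954), 24), (np.float64(0.957), 25), (np.float64(0.962), 26)] mask top 19
32.03 tcp [554.8 -24.2 107.7] open 0.655 F [ 0.5 -4.4  0.5] T [-0.45 -0.19  0.02]
panel: G [-17.9  -0.3  69.3] lip [52.8  0.7  9.3] liptip [48.3  0.5  8. ] corner [59.8  0.9  4.6] foot [-48.6  -2.5  39.8]
rel tilt deg 16.5 yaw 1.8 roll -1.8
```

Call:
{"fn": "servo_tool", "kwargs": {
  "moves": [
    {"x": 0.3,"y": -2.4,"z": -2.2,"turn": 0,"grip": 50},
    {"x": 0.3,"y": -2.4,"z": -2.2,"turn": 0,"grip": 50},
    {"x": 0,"y": 0,"z": 0,"turn": 0,"grip": 50}
  ]
}}

```text
time: 32.28
tool_pos: [555.5, -28.9, 103.1]
tool_rot: [1.934, 2.392, 0.021]
ft_force: [0.8, -2.8, 0.4]
opening: 0.652
```

```bash
python3 hold.py; python3 look.py l19.png pocket 300 160
python3 - <<'E'
import cv2,numpy as np
w=cv2.imread('pics/l19.png');
E
```

```text
pitch fit [(np.float64(0.951), 24), (np.float64(0.954), 27), (np.float64(0.956), 25), (np.float64(0.963), 26)] mask top 19
32.38 tcp [555.5 -28.8 103.3] open 0.651 F [ 0.7 -3.2  0.8] T [-0.44 -0.2   0.07]
panel: G [-24.3  -0.   69. ] lip [46.5  1.   9. ] liptip [41.9  0.8  7.7] corner [53.4  1.1  4.3] foot [-55.   -2.3  39.5]
rel tilt deg 16.5 yaw 1.9 roll -1.9
32.38 [555.5 -28.8 103.3] 0.651 [ 0.7 -3.2  0.8] [-0.44 -0.2   0.07] [1.933 2.392 0.021]
tcp+33 side [[361. 233.]]
side pocket 0.56 [227. 358.] box 343 209 372 242
side pocket 0.47 [303. 377.] box 374 287 382 323
wrist pocket 0.6 [164. 317.] box 179 20 460 373
```

Call:
{"fn": "servo_tool", "kwargs": {
  "moves": [
    {"x": 0.2,"y": -2.2,"z": -2,"turn": 0,"grip": 50},
    {"x": 0,"y": 0,"z": 0,"turn": 0,"grip": 50}
  ]
}}

```text
time: 32.75
tool_pos: [555.2, -29.1, 101.3]
tool_rot: [1.936, 2.394, 0.024]
ft_force: [0.6, -2.9, 1.1]
opening: 0.653
```

```bash
python3 hold.py
```

```text
pitch fit [(np.float64(0.957), 28), (np.float64(0.957), 25), (np.float64(0.963), 26), (np.float64(0.963), 27)] mask top 17
32.85 tcp [555.2 -29.2 101.4] open 0.65 F [-0.6  0.   0.3] T [ 0.12 -0.03 -0.05]
panel: G [-25.8   0.3  67.8] lip [46.1  1.4  9.3] liptip [41.6  1.2  7.9] corner [53.2  1.5  4.8] foot [-56.   -1.9  37.7]
rel tilt deg 15.3 yaw 1.9 roll -1.9
```

Run:
```python
from fit import *
w=grab_frame("wrist")["image"][:,:,::-1];s=grab_frame("side")["image"][:,:,::-1]
cv2.imwrite("pics/v12.png",np.vstack([cv2.resize(w[0:220,140:500],(800,489)[0:1]+(300,),interpolation=cv2.INTER_CUBIC),cv2.resize(s[190:265,280:480],(800,300),interpolation=cv2.INTER_CUBIC)]))
```

View pics/v12.png

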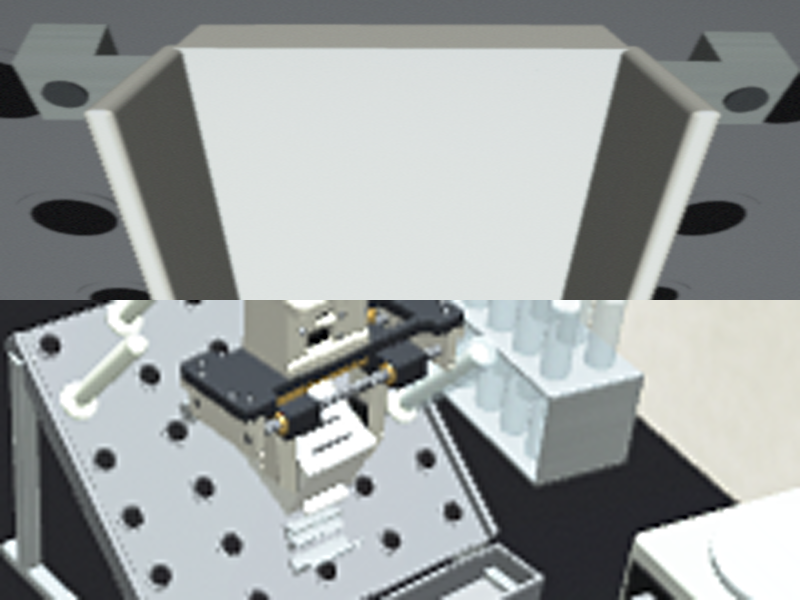

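Call:
{"fn": "servo_tool", "kwargs": {
  "moves": [
    {"x": 0,"y": 0,"z": 0,"turn": 0,"grip": 50},
    {"x": 0,"y": 0.3,"z": -6.2,"turn": 0,"grip": 50},
    {"x": 0,"y": 0.5,"z": -6.2,"turn": 0,"grip": 50},
    {"x": 0,"y": 0,"z": 0,"turn": 0,"grip": 50}
  ],
  "squeeze": 40
}}

```text
time: 33.28
tool_pos: [556.1, -28.0, 90.1]
tool_rot: [1.934, 2.392, 0.027]
ft_force: [-0.3, -0.2, 0.0]
opening: 0.652
```

```bash
python3 hold.py
```

```text
pitch fit [(np.float64(0.94), 30), (np.float64(0.942), 32), (np.float64(0.943), 31), (np.float64(0.945), 33)] mask top 8
33.38 tcp [556.  -28.   90.3] open 0.65 F [ 0.1  0.7 -0.3] T [ 0.11 -0.12 -0.09]
panel: G [-32.2  -0.6  58.6] lip [45.4  1.   8. ] liptip [41.1  0.8  6.1] corner [52.9  1.2  4.2] foot [-59.   -2.9  25.6]
rel tilt deg 9.3 yaw 2.1 roll -2.0
```

Call:
{"fn": "servo_tool", "kwargs": {
  "moves": [
    {"x": 0,"y": 1.0,"z": -6.2,"turn": 0,"grip": 50},
    {"x": 0,"y": 1.3,"z": -6.2,"turn": 0,"grip": 50},
    {"x": 0,"y": 1.5,"z": -5,"turn": 0,"grip": 50}
  ],
  "squeeze": 50
}}

```text
time: 33.63
tool_pos: [557.6, -24.8, 76.5]
tool_rot: [1.93, 2.389, 0.03]
ft_force: [-2.3, -1.6, 8.5]
opening: 0.648
```

```bash
python3 hold.py
```

```text
pitch fit [(np.float64(0.913), 40), (np.float64(0.913), 38), (np.float64(0.913), 39), (np.float64(0.915), 41)] mask top 0
33.73 tcp [557.5 -24.6  75.8] open 0.653 F [-0.7  0.8  4.8] T [0.55 0.24 0.08]
panel: G [-39.1  -2.5  45.4] lip [44.7 -0.   5.9] liptip [40.6 -0.3  3.5] corner [52.6  0.2  3.2] foot [-61.2  -4.9   9. ]
rel tilt deg 1.4 yaw 2.6 roll -2.1
```

Call:
{"fn": "servo_tool", "kwargs": {
  "moves": [
    {"x": -0.5,"y": 2.5,"z": -4.5,"turn": 0,"grip": 50},
    {"x": -0.5,"y": 3,"z": -5,"turn": 0,"grip": 50}
  ]
}}

```text
time: 33.9
tool_pos: [559.0, -23.4, 72.4]
tool_rot: [1.92, 2.384, 0.026]
ft_force: [-18.1, -13.3, 54.5]
opening: 0.651
```

```bash
python3 hold.py
```

```text
pitch fit [(np.float64(0.899), 44), (np.float64(0.902), 43), (np.float64(0.903), 41), (np.float64(0.904), 42)] mask top 0
34.0 tcp [559.1 -23.4  72.5] open 0.655 F [ -9.5 -10.5  31.3] T [-1.72  2.19  0.32]
panel: G [-40.2  -4.   42. ] lip [43.9 -1.   3.1] liptip [39.9 -1.4  0.7] corner [51.9 -0.7  0.5] foot [-61.9  -6.6   5.4]
rel tilt deg 1.0 yaw 3.0 roll -2.3
```

Call:
{"fn": "servo_tool", "kwargs": {
  "moves": [
    {"x": 0,"y": 0,"z": 0,"turn": 0,"grip": 50},
    {"x": 0,"y": 0,"z": 0,"turn": 0,"grip": 70},
    {"x": 0,"y": 0,"z": 0,"turn": 0,"grip": 78},
    {"x": 0,"y": 0,"z": 0,"turn": 0,"grip": 78},
    {"x": 0,"y": 0,"z": 3,"turn": 0,"grip": 78},
    {"x": 0,"y": -3,"z": 12,"turn": 0,"grip": 78},
    {"x": 0,"y": -8,"z": 18,"turn": 0,"grip": 78},
    {"x": 0,"y": -8,"z": 18,"turn": 0,"grip": 78}
  ]
}}

```text
time: 34.67
tool_pos: [555.9, -41.4, 121.1]
tool_rot: [1.922, 2.393, 0.019]
ft_force: [0.6, 0.1, -0.5]
opening: 0.846
```

Call:
{"fn": "servo_tool", "kwargs": {
  "moves": [
    {"x": 0,"y": -12,"z": 25,"turn": 0,"grip": 78},
    {"x": 0,"y": -12,"z": 25,"turn": 0,"grip": 78},
    {"x": 0,"y": -12,"z": 25,"turn": 0,"grip": 78},
    {"x": 0,"y": -12,"z": 25,"turn": 0,"grip": 78},
    {"x": 0,"y": -12,"z": 25,"turn": 0,"grip": 78},
    {"x": 0,"y": -5,"z": 10,"turn": 0,"grip": 78},
    {"x": 0,"y": 0,"z": 0,"turn": 0,"grip": 78}
  ]
}}

```text
time: 35.25
tool_pos: [555.9, -110.0, 264.4]
tool_rot: [1.919, 2.392, 0.019]
ft_force: [-0.5, -0.3, -0.3]
opening: 0.849
```

```bash
cat > check.py <<'E'
from hold import *
o=observe();print(round(o["time"],2),o["tool_pos"].round(1),o["opening"],o["ft_force"].round(1))
W=np.array([[x,y,z] for x in(-55,55) for y in(-30,30) for z in(17.,55)]+[[55,y,0.] for y in(-28,28)]+[[-63,y,z] for y in(-18,18) for z in(0,6)])
for n in ("wrist","side"):
    f=grab_frame(n);c=cam(f);save(f,n+"20.png")
    for l in ("pocket","peg","catch"):
        for m in masks_of(n,l)[:4]:
            ys,xs=np.nonzero(m["pixels"])
            if len(xs)>20: print(n,l,round(m["score"],2),np.round(m["point"]),"box",xs.min(),ys.min(),xs.max(),ys.max(),len(xs))
            if n=="wrist" and l=="pocket" and len(xs)>3000: M=m["pixels"]
    if n=="wrist":
        def sil(p): # dx,dz in panel, tilt, dy, yaw
            T=Ro.from_euler("yz",[p[2],p[4]]).as_matrix();X=(W-[47,0,2.5])@T.T+[47+p[0],p[3],2.5+p[1]]
            u=proj(c,X@RP.T+Q[:3]);im=np.zeros((1920,2560),np.uint8);cv2.fillConvexPoly(im,cv2.convexHull(np.round((u+.5)*4).astype(np.int32)),1);return im>0
        Mb=cv2.resize(M.astype(np.uint8),None,fx=4,fy=4,interpolation=cv2.INTER_NEAREST)>0
        cost=lambda p:-(sil(p)&Mb).sum()/(sil(p)|Mb).sum()
        for t in (0,.05,.1,.15,.2):
            s=minimize(lambda q:cost([q[0],0,t,q[1],q[2]]),[0,0,0],method="Nelder-Mead",options=dict(initial_simplex=[[0,0,0],[4,0,0],[0,4,0],[0,0,.05]],maxiter=60));print("tilt",t,"dx dy yaw",s.x.round(2),"IoU",round(-s.fun,4))
E
python3 check.py
```

```text
35.25 [ 555.9 -110.   264.4] 0.8491752042435683 [-0.5 -0.3 -0.3]
wrist pocket 0.73 [ 55. 336.] box 287 0 389 121 10737
wrist peg 0.81 [273.  51.] box 0 259 79 284 827
wrist peg 0.37 [ 54. 337.] box 288 0 388 121 10637
tilt 0 dx dy yaw [0.02 1.42 0.05] IoU 0.9879
tilt 0.05 dx dy yaw [1.76 1.46 0.04] IoU 0.9835
tilt 0.1 dx dy yaw [3.08 1.5  0.04] IoU 0.9735
tilt 0.15 dx dy yaw [4.32 1.87 0.04] IoU 0.9627
tilt 0.2 dx dy yaw [5.43 1.11 0.02] IoU 0.9509
side pocket 0.78 [224. 348.] box 332 200 371 245 1061
side pocket 0.62 [309. 461.] box 439 276 475 332 1440
side pocket 0.43 [347. 482.] box 463 316 518 378 1557
side peg 0.94 [378. 282.] box 254 347 316 403 670
side peg 0.62 [236. 237.] box 204 231 266 240 435
side peg 0.58 [302. 378.] box 374 287 383 323 217
side peg 0.42 [350. 482.] box 463 322 517 378 1418
```

Call:
{"fn": "servo_tool", "kwargs": {
  "moves": [
    {"x": 0,"y": 15,"z": 10,"turn": 0,"grip": 78},
    {"x": 0,"y": 20,"z": 10,"turn": 0,"grip": 78},
    {"x": 0,"y": 15,"z": 10,"turn": 0,"grip": 78},
    {"x": 0,"y": 5,"z": 0,"turn": 0,"grip": 78},
    {"x": 0,"y": 0,"z": 0,"turn": 0,"grip": 78},
    {"x": 0,"y": 0,"z": 0,"turn": 0,"grip": 78}
  ]
}}

```text
time: 36.15
tool_pos: [553.1, -50.4, 287.5]
tool_rot: [1.924, 2.404, 0.011]
ft_force: [0.2, -0.9, -0.4]
opening: 0.853
```

```bash
sed -i 's/(0,.05,.1,.15,.2)/(-.06,-.03,0,.03,.06,.09)/' check.py; python3 check.py
python3 - <<'E'
from hold import *
f=grab_frame("wrist");c=cam(f);g=f["image"].astype(int).sum(2)//3
for n,X in [("foot end",(-63,0,6)),("nose",(-59,0,9)),("leadtop",(-66,0,20)),("leadtopL",(-66,22,20)),("leadtopR",(-66,-22,20)),("wall bottom",(-55,0,17)),("front bottom",(-55,0,55))]: print(n,proj(c,RP@np.array(X)+Q[:3]).round(1))
u,v=proj(c,RP@np.array((-63,0,10.))+Q[:3])[0].astype(int)
print(u,v);print(g[v-30:v+40:2,u-40:u+41:8])
E
```

```text
36.15 [553.1 -50.4 287.5] 0.8526632300994246 [ 0.2 -0.9 -0.4]
wrist pocket 0.9 [112. 317.] box 275 34 365 191 12568
wrist peg 0.65 [369. 206.] box 191 353 217 388 220
wrist catch 0.54 [112. 319.] box 274 34 366 191 12819
wrist catch 0.49 [365. 204.] box 192 353 216 387 242
tilt -0.06 dx dy yaw [-0.03  1.67  0.06] IoU 0.9615
tilt -0.03 dx dy yaw [-0.2   1.81  0.06] IoU 0.9721
tilt 0 dx dy yaw [0.12 1.68 0.06] IoU 0.9804
tilt 0.03 dx dy yaw [0.4  1.58 0.05] IoU 0.9768
tilt 0.06 dx dy yaw [0.21 1.77 0.05] IoU 0.9659
tilt 0.09 dx dy yaw [0.22 1.77 0.05] IoU 0.955
side pocket 0.65 [222. 348.] box 333 201 369 244 1018
side pocket 0.34 [302. 374.] box 374 288 379 319 127
side peg 0.93 [379. 284.] box 253 347 317 403 802
side peg 0.71 [234. 238.] box 205 232 266 239 368
side peg 0.62 [304. 378.] box 374 288 381 322 186
foot end [[315.6 155.2]]
nose [[315.8 154.5]]
leadtop [[315.8 168.2]]
leadtopL [[292.7 167.9]]
leadtopR [[338.7 168.5]]
wall bottom [[316.1 157.8]]
front bottom [[316.9 189.5]]
315 158
[[136 214 216 220 224 226 234 238 231 235 235]
 [136 227 245 245 246 246 246 246 243 242 240
[... 853 characters left out ...]
 136 237 177  74  71  72  73  72 237 236]
 [137 138 237 196 101 107 120 137 153 236 237]
 [137 137 237 232 228 229 231 236 236 236 235]
 [137 136 237 236 237 237 237 237 237 237 235]
 [137 138 237 237 237 237 237 236 236 237 235]
 [138 136 237 235 224 219 200 175 154 237 232]
 [138 137 237 229  77  77  77  74  72 237 228]
 [138 137 236 228  77  77  88 102 120 236 224]
 [137 138 237 235 219 222 224 227 232 238 219]
 [138 137 237 237 237 237 237 237 236 237 223]
 [136 137 237 237 237 237 236 236 236 236 223]
 [137 137 231 229 227 215 211 199 187 171 153]
 [136 137 153 145 140 138 138 138 138 136 138]
 [129 129 127 130 130 130 130 132 132 135 133]
 [ 90  90  90  94  83  84  83  84  88  83  80]]
```

```bash
python3 -c "
from workcell import *
print(observe()['ft_force'].round(1)); print(job_done())"
```

```text
[ 0.   1.2 -0.4]
the job is handed in; nothing more can be done
None
```

I handed the job in at about 36 s: the peg stands in the tub and the pocket is clipped on the rack. I never saw the catch itself, so the snap is inferred, not confirmed.

**Peg:** I pulled it straight out along its length. I straightened it against the tub's inner wall and released it foot down in the free half. The last side camera picture still shows it upright there. I felt no clear floor contact before letting go, so the foot's exact height was not measured.

**Pocket:** I gripped it across its width and tilted it against the board. I slid it down until the top wall met the rail, with the foot still raised, then pressed the foot down to a hard stop at about 54 N. That is well above the catch's 8 to 14 N.

**Last checks, after letting go:**
- **Pocket pose:** the outline matched the clipped-home position with an overlap of 0.98, at zero tilt. It was about 1.7 mm off centre and turned about 0.05 to 0.06 rad, against a limit of 0.1.
- **Catch:** it was hidden behind the pocket. I take it as snapped from the hard stop and the zero tilt; an outline with the foot resting on the catch matched clearly worse.
- **Robot:** it was clear of everything when I handed in.

**What disagreed:**
- The fingertips sat roughly 30 mm above the reported tool point. My first close on the peg missed because of this, and I corrected for it afterwards.
- The tool also picked up a few degrees of tilt after fast moves, so I slowed the approach to the pocket.

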